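Probe the setting block and load the specimen stubs

ROBOT

A 6-joint arm with a two-finger parallel gripper is mounted at the origin on a cart in front of the work surface, level with it; the furniture and walls round the work are solid. World frame = base frame: x ahead of the robot, y to its left, z up, the work surface at z = 0. Lengths are in m, angles in degrees, forces in N, time in s.
With the tool pointing down it reaches from about 0.4 to 0.825 m from the base axis. Payload 7 kg.
Tool frame: the origin (TCP) lies midway between the tips of the shut fingers; the grasp point (between the pads) lies 19 mm behind it; z points along the fingers, y is the direction in which the jaws open and shut (so a half turn about z gives the same grasp; the last joint's range is limited). The gripper opens to 88 mm and grips with 3 to 60 N. Pads are 19 mm wide; open, the fingers measure 130 mm over their backs; the gripper's body (78 mm by 193 mm) begins 47 mm behind the grasp point.
Start: joints at [86.179, 20.546, 0.682, 0, -70.136, -16.507], TCP at [0.235, 0.633, 0.227] pointing down, gripper open.
Joint ranges: [-176.03, 176.03], [-82.01, 121.73], [-58.28, 71.71], [-173.87, 95.51], [-174.79, -0.11], [-173.66, 173.66]. Speed limits (degrees/s): [136.94, 136.94, 172.46, 180, 180, 180].

INTERFACE

Orientations are given as [roll, pitch, yaw] about the fixed x, y, z axes, in that order (R = Rz(yaw) Ry(pitch) Rx(roll)).
In Python, from plant import get_state, capture, close_job gives the robot as it stands.
- The arm moves only by the tool apply_moves, never from a script. Its argument "commands" is a list of rows, each an object with "grip": the opening, from 0 (shut) to 1 (fully open); "dp": the shift along the tool's x, y, z in mm, a list of three; "yaw": the turn about the tool's z in rad. A call has 1 to 12 rows; each row is the pose to reach, as a shift and turn from the pose commanded when the call began, along the tool's axes at that moment; what a row does not reach only later rows make up. A row lasts 1/8 s, in which the tool goes at most 62.5 mm and 10.7 degrees, less where a joint would pass 70% of its speed; a pose out of reach is approached as far as the arm can. A call with a gripper value outside its range is refused whole. The fingers move at their own pace and stop on an object; "newtons" is the grip in N (left out, the last holds). Time passes only in rows, so rows that repeat a pose let the fingers close. It gives the time, the measured TCP pose, the force and the opening at its end, in the units of the state.
- get_state(): the state, without advancing time (a new reading comes with each control period).
- capture(name): name is "scene" or "top" or "wrist"; returns a dict with "color" (420x560x3 uint8, red, green, blue), "camera_matrix" (3x3 intrinsics, pixels), "xyz" and "rotation" of the camera in the world; the wrist camera has in their place "T_tool_cam" (4x4, takes a point from camera to tool coordinates, whose origin is the TCP and whose axes are the flange's). Camera axes: x right, y up, looking along -z (the intrinsics and any distortion apply to the point x, -y, -z); pixel columns grow to the right and rows downward; lengths in m; the calibration is good to about 2 mm. A picture is of the moment at which its call begins: read the wrist's pose just before it. There is no depth.
- close_job(): hands the job in, once; it reports no verdict.
The state is a dict: "time_s": time; "joints": joint angles; "qd": joint speeds; "joint_torque": joint torques, N m; "tcp_pos": TCP position; "eef_rot": TCP orientation; "contact_force": force on the tool from outside, world axes, zero at the start; "moment": the same for the moment, N m; "gripper_width": finger opening in m.
Only numpy, scipy, OpenCV 4.12 (cv2) and the standard library are available. Lean on these libraries where they do the work, as an engineer would, in place of code of your own. Each camera call takes 0.05 s, during which the arm holds its last target.

TASK

Swing the presser bar of the setting block up by its lever, then take the depth rod from its stand and probe the blind bores with it to learn how deep they are. Put every specimen stub from the bench upright into the bore that its shank just fills, so that its shoulder is flush with the block's top face. At the end the depth rod is back upright in its stand and the presser bar is fully down again over the stubs; leave the other things on the bench alone.

Things in the scene. Friction and masses are not known exactly. Their poses are not given: they have to be found in the camera images.
- block: Fixed aluminium block 56 (x) x 206 (y) x 38 mm high on a thin base plate, with a row of four blind bores along y, 48 mm apart, 35 mm wide. Depths 12, 18, 24 and 30 mm, one each; which is which changes from start to start and must be probed. Origin: centre of the underside, below the row; z up; x points from the row to the presser's posts and shaft, 58 mm behind.
- bore_1 (a point): Centre of the mouth of bore 1, in the top face of the block (38 mm up); bores are numbered 1 to 4 from -y to +y of the block. Axes as the block's.
- bore_2 (a point): Centre of the mouth of bore 2, in the top face of the block (38 mm up); bores are numbered 1 to 4 from -y to +y of the block. Axes as the block's.
- bore_3 (a point): Centre of the mouth of bore 3, in the top face of the block (38 mm up); bores are numbered 1 to 4 from -y to +y of the block. Axes as the block's.
- bore_4 (a point): Centre of the mouth of bore 4, in the top face of the block (38 mm up); bores are numbered 1 to 4 from -y to +y of the block. Axes as the block's.
- presser (a joint): Hinge of presser bar and lever (one rigid piece). 0 = down: bar across the row, underside 36 mm above the block's top, barring the bores; 2.0 = raised to the stop, swung up and back, bores free. Axis along the block's y, 83 mm above the table, 58 mm to +x of the row. Stays where left (friction 0.12 N m, about 3 N at the lever). Starts at 0 to 0.25.
- lever_knob (a point): Centre of the 18 mm black ball on the 7 mm lever bar at the presser shaft's -y end, 126 mm from the block's centre, 60 mm from the axis. Presser down: leans to the block's -x, 118 mm above the table, 9 mm to +x of the row; joint 0.95: straight up, 143 mm; raised: 110 mm to +x of the row, 113 mm. Push it to +x to raise the bar, back to -x to lower it.
- rod: Steel depth rod, 140 mm long: 10 mm thick with ring marks 12, 18, 24, 30 and 36 mm from the tip; handle 14 mm thick from 85 to 135 mm above the tip, 17 mm rim on top. Origin: centre of the tip's end; z along the rod to its handle. About 80 g. Starts upright in its stand, may lean a few degrees.
- rod_stand: Fixed stand of the depth rod: grey block 44 x 44 x 45 mm high on a 62 mm dark square foot. Origin: centre of its underside; z up. Behind the stand and the stubs is a tall microtome, front at about x = 0.57, its handwheel reaching out to x = 0.50 at y = 0.07 to 0.17: keep the hand clear of it.
- rod_stand_mouth (a point): Centre of the mouth of the stand's 13 mm hole (38 mm deep), in its top face.
- stub_a: Specimen stub with a 12 mm long shank: steel shank 32 mm diameter, above it a shoulder and an 18 mm thick, 34 mm high grip; 46 mm tall in all, 120 g. Origin: centre of its underside; z up to the grip. Stands upright on the table. May be absent.
- stub_b: Specimen stub with a 18 mm long shank: steel shank 32 mm diameter, above it a shoulder and an 18 mm thick, 34 mm high grip; 52 mm tall in all, 120 g. Origin: centre of its underside; z up to the grip. Stands upright on the table. May be absent.
- stub_c: Specimen stub with a 24 mm long shank: steel shank 32 mm diameter, above it a shoulder and an 18 mm thick, 34 mm high grip; 58 mm tall in all, 120 g. Origin: centre of its underside; z up to the grip. Stands upright on the table. May be absent.
- stub_d: Specimen stub with a 30 mm long shank: steel shank 32 mm diameter, above it a shoulder and an 18 mm thick, 34 mm high grip; 64 mm tall in all, 120 g. Origin: centre of its underside; z up to the grip. Stands upright on the table. May be absent.
- stub_a_shoulder (a point): Centre of stub a's shoulder, 12 mm above its underside: flush with the block's top face when the shank just fills its bore.
- stub_b_shoulder (a point): Centre of stub b's shoulder, 18 mm above its underside: flush with the block's top face when the shank just fills its bore.
- stub_c_shoulder (a point): Centre of stub c's shoulder, 24 mm above its underside: flush with the block's top face when the shank just fills its bore.
- stub_d_shoulder (a point): Centre of stub d's shoulder, 30 mm above its underside: flush with the block's top face when the shank just fills its bore.
- scint_vial: Bystander: small clear vial with white cap, 28 x 62 mm; leave alone. Origin: centre of its underside.
- stain_vial: Bystander: small brown vial with black cap, 25 x 48 mm; leave alone. Origin: centre of its underside.
- block_puck: Bystander: round puck with four pegs, 36 x 22 mm; leave alone. Origin: centre of its underside.
Not all that is in view belongs to the job. Leave any orange look-alike of the stub_d alone.

How it is judged:
By the outcome, as a careful person would: the job done as asked, in the order asked, and still so for the second after the job is handed in, with the robot touching nothing.
Of stub_a, stub_b, stub_c, stub_d only 2 to 3 are there at a start; the rules pass over those that are not, and their reading is None.
At some moment in a run one of stub_a, stub_b, stub_c may be knocked a few centimetres aside while the robot is not near it.
It also fails if it takes over 210 s, if anything falls off the work surface, if the arm or the gripper's body presses on something with over 40 N, if the wrist force passes 120 N, or if a joint passes its speed limit or range.

## Working session

There is one attempt and no reset: what is moved stays moved. The work goes in short steps, Python scripts to look and compute and a tool call to move; the robot and the scene stay as the last step left them, time stands still between calls to the robot, and variables do not carry over. Pictures are saved under pics/ and viewed, and the job is handed in when it is done.

Besides the shell and the picture viewer there is one more tool, called after "Request:" in YAML: its name, and indented under it one key for each argument. apply_moves: Moves the arm, as the interface text tells. Its arguments: {"type":"object","properties":{"commands":{"type":"array","items":{"type":"object","properties":{"grip":{"type":"number"},"dp":{"type":"array","items":{"type":"number"}},"yaw":{"type":"number"}}}},"newtons":{"type":"number"}},"required":["commands"]}

```bash
ls; mkdir -p pics; cat > h.py <<'E'
import numpy as np, cv2, json
from scipy.spatial.transform import Rotation as R
from plant import get_state, capture, close_job
def snap(name, fn, keep=True):
    st=get_state(); c=capture(name)
    cv2.imwrite('pics/'+fn+'.png', cv2.cvtColor(c['color'],cv2.COLOR_RGB2BGR))
    if name=='wrist':
        T=np.eye(4); T[:3,:3]=R.from_euler('xyz',st['eef_rot'],degrees=True).as_matrix(); T[:3,3]=st['tcp_pos']
        W=T@np.array(c['T_tool_cam'])
        xyz=W[:3,3]; rot=W[:3,:3]
    else:
        xyz=np.array(c['xyz']); rot=np.array(c['rotation'])
        if rot.shape!=(3,3): rot=R.from_euler('xyz',rot,degrees=True).as_matrix()
    K=np.array(c['camera_matrix'])
    extra={k:(np.array(v).tolist()) for k,v in c.items() if k not in('color',)}
    json.dump(dict(xyz=xyz.tolist(),rot=rot.tolist(),K=K.tolist(),extra=extra),open('pics/'+fn+'.json','w'))
    return c,st
def cam(fn):
    d=json.load(open('pics/'+fn+'.json')); return np.array(d['xyz']),np.array(d['rot']),np.array(d['K']),d['extra']
def ray(fn,u,v):
    xyz,rot,K,ex=cam(fn)
    dist=np.array(ex.get('distortion',ex.get('dist_coeffs',[0,0,0,0,0])),float)
    p=cv2.undistortPoints(np.array([[[u,v]]],float),K,dist)[0,0]
    d=rot@np.array([p[0],-p[1],-1]); return xyz,d
def atz(fn,u,v,z):
    o,d=ray(fn,u,v); return o+d*(z-o[2])/d[2]
def proj(fn,P):
    xyz,rot,K,ex=cam(fn)
    q=(np.array(P,float)-xyz)@rot
    dist=np.array(ex.get('distortion',ex.get('dist_coeffs',[0,0,0,0,0])),float)
    uv,_=cv2.projectPoints(np.array([[q[0],-q[1],-q[2]]]),np.zeros(3),np.zeros(3),K,dist); return uv[0,0]
def tri(obs):
    A=np.zeros((3,3));b=np.zeros(3)
    for fn,u,v in obs:
        o,d=ray(fn,u,v); d=d/np.linalg.norm(d); M=np.eye(3)-np.outer(d,d); A+=M;b+=M@o
    return np.linalg.solve(A,b)
E
python3 - <<'E'
from h import *
print(get_state())
for n in('scene','top','wrist'):
    c,st=snap(n,n+'0'); print({k:v for k,v in c.items() if k!='color'})
E
```

```text
pics
{'time_s': 0.0, 'joints': array([ 8.61780076e+01,  2.05902620e+01,  6.33222960e-01, -2.07068907e-02,
       -7.01344485e+01, -1.65078025e+01]), 'qd': array([-0.03141275, -0.02702993,  0.00729438,  0.06237769,  0.08805466,
       -0.03566988]), 'joint_torque': array([ 1.59335134e-03, -5.82718921e+01,  2.93041956e+01,  6.99727044e+00,
        7.03483616e-03, -1.49113962e-04]), 'tcp_pos': array([0.23435257, 0.63249067, 0.22562989]), 'eef_rot': array([ 1.79906752e+02, -7.33497322e-03, -2.03368410e+01]), 'contact_force': array([-0.0312136 ,  0.41848254, -0.08526586]), 'moment': array([-0.03129065, -0.05727816,  0.02404679]), 'gripper_width': 0.08752909392116251}
{'camera_matrix': array([[416.10337823,   0.        , 283.44031791],
       [  0.        , 416.10337823, 215.22587779],
       [  0.        ,   0.        ,   1.        ]]), 'xyz': array([-0.0844521 ,  0.4090314 ,  0.62649497]), 'rotation': array([  53.98357672,    0.52692289, -124.82096036])}
{'camera_matrix': array([[543.69304777,   0.        , 283.75807971],
       [  0.        , 543.69304777, 204.57037075],
       [  0.        ,   0.        ,   1.        ]]), 'xyz': array([0.42915331, 0.01065018, 1.46037696]), 'rotation': array([  3.72452908,   0.52074594, -90.23058421])}
{'camera_matrix': array([[309.97118136,   0.        , 278.87922364],
       [  0.        , 309.97118136, 207.8126525 ],
       [  0.        ,   0.        ,   1.        ]]), 'T_tool_cam': array([[ 7.25137450e-04,  9.52049759e-01,  3.05942366e-01,
         8.35450940e-02],
       [ 9.99999469e-01, -4.66185129e-04, -9.19472607e-04,
        -1.58918525e-03],
       [-7.32757892e-04,  3.05942870e-01, -9.52049591e-01,
        -1.59112321e-01],
       [ 0.00000000e+00,  0.00000000e+00,  0.00000000e+00,
         1.00000000e+00]])}
```

```bash
python3 - <<'E'
import cv2
a=cv2.imread('pics/scene0.png'); t=cv2.imread('pics/top0.png')
cv2.imwrite('pics/s0a.png',cv2.resize(a[190:370,80:340],None,fx=3,fy=3,interpolation=cv2.INTER_CUBIC))
cv2.imwrite('pics/s0b.png',cv2.resize(a[140:270,290:450],None,fx=4.5,fy=4.5,interpolation=cv2.INTER_CUBIC))
cv2.imwrite('pics/t0a.png',cv2.resize(t[150:270,120:310],None,fx=4,fy=4,interpolation=cv2.INTER_CUBIC))
cv2.imwrite('pics/t0b.png',cv2.resize(t[150:270,300:450],None,fx=5,fy=5,interpolation=cv2.INTER_CUBIC))
E
python3 - <<'E'
from h import *
np.set_printoptions(precision=4,suppress=True)
T=lambda x,y:(120+(x+.5)/4-.5,150+(y+.5)/4-.5)
B=lambda x,y:(300+(x+.5)/5-.5,150+(y+.5)/5-.5)
S=lambda x,y:(80+(x+.5)/3-.5,190+(y+.5)/3-.5)
SB=lambda x,y:(290+(x+.5)/4.5-.5,140+(y+.5)/4.5-.5)
def t(n,a,b): 
    P=tri([('top0',*a),('scene0',*b)]); print(n,P, 'reproj',proj('top0',P)-a,proj('scene0',P)-b)
t('stubL top',T(177,333),S(204,372))
t('stubR top',T(361,324),S(383,303))
t('rod top',T(474,328),S(487,138))
t('orange top',T(656,377),S(662,197))
t('knob',B(650,397),SB(549,131))
print('stand foot corners',[atz('top0',*T(*p),0.008)for p in((470,273),(551,316),(514,394),(430,352))])
print('block plate',[atz('top0',*B(*p),0.004)for p in((150,246),(580,292),(557,500),(130,447))])
print('block top',[atz('top0',*B(*p),0.038)for p in((160,438),(553,487),(192,335),(565,378))])
t('bar L end',B(175,382),SB(200,318)); t('bar R',B(583,430),SB(530,215))
t('shaftL',B(178,268),SB(125,275)); t('shaftR',B(583,310),SB(462,178))
E
```

```text
stubL top [0.4486 0.3307 0.0674] reproj [-0.0247 -0.0092] [ 0.0403 -0.0015]
stubR top [0.4544 0.2156 0.0495] reproj [-0.1531 -0.0785] [ 0.2387 -0.0006]
rod top [0.4503 0.1337 0.1473] reproj [-0.423  -0.2527] [0.6498 0.0134]
orange top [0.4191 0.0236 0.0653] reproj [0.0479 0.0367] [-0.0763 -0.0021]
knob [ 0.4547 -0.3326  0.1309] reproj [-0.1188 -0.1254] [ 0.181  -0.0034]
stand foot corners [array([0.4887, 0.1484, 0.008 ]), array([0.4597, 0.0942, 0.008 ]), array([0.4079, 0.1189, 0.008 ]), array([0.436, 0.175, 0.008])]
block plate [array([ 0.539 , -0.0996,  0.004 ]), array([ 0.5132, -0.3295,  0.004 ]), array([ 0.4022, -0.315 ,  0.004 ]), array([ 0.4313, -0.0879,  0.004 ])]
block top [array([ 0.4359, -0.1013,  0.038 ]), array([ 0.4096, -0.3055,  0.038 ]), array([ 0.4896, -0.1185,  0.038 ]), array([ 0.4663, -0.3128,  0.038 ])]
bar L end [ 0.4644 -0.1033  0.0986] reproj [-0.3888 -0.3314] [0.5853 0.0097]
bar R [ 0.4388 -0.3081  0.0956] reproj [-0.0315 -0.0333] [ 0.0493 -0.0002]
shaftL [ 0.5227 -0.1052  0.0911] reproj [-0.7479 -0.5955] [1.0512 0.0153]
shaftR [ 0.4964 -0.3138  0.0882] reproj [1.0912 1.099 ] [-1.5974 -0.0019]
```

```bash
python3 - <<'E'
from h import *
np.set_printoptions(precision=4,suppress=True)
T=lambda x,y:(120+(x+.5)/4-.5,150+(y+.5)/4-.5)
S=lambda x,y:(80+(x+.5)/3-.5,190+(y+.5)/3-.5)
def t(n,a,b): 
    P=tri([('top0',*a),('scene0',*b)]); print(n,P, 'reproj',proj('top0',P)-a,proj('scene0',P)-b)
t('bbox nearL',T(291,190),S(253,195))
t('bbox nearR',T(344,190),S(308,178))
t('wheelhandle tip',T(558,272),S(528,172))
t('wheel front top',T(490,195),S(445,52))
t('knob red',T(196,198),S(172,303))
t('stainvial',T(688,186),S(586,112))
E
python3 -c "
import cv2
a=cv2.imread('pics/scene0.png')
cv2.imwrite('pics/s0c.png',cv2.resize(a[270:350,120:230],None,fx=7,fy=7,interpolation=cv2.INTER_CUBIC))"
```

```text
bbox nearL [0.5389 0.2555 0.0995] reproj [-1.2283 -0.5107] [1.7958 0.0009]
bbox nearR [0.5383 0.2207 0.0969] reproj [-0.5104 -0.2341] [0.7379 0.0072]
wheelhandle tip [0.4868 0.0866 0.0715] reproj [-0.2196 -0.1399] [0.3246 0.0067]
wheel front top [0.5286 0.121  0.162 ] reproj [0.334  0.1896] [-0.4733 -0.0156]
knob red [0.537  0.3243 0.0447] reproj [0.0032 0.0012] [-0.0048  0.0001]
stainvial [0.5429 0.0025 0.0506] reproj [0.0155 0.0107] [-0.0216 -0.0005]
```

```bash
cat >> h.py <<'E'
def go(x,y,z,yaw=None):
    st=get_state(); M=R.from_euler('xyz',st['eef_rot'],degrees=True).as_matrix()
    d=M.T@(np.array([x,y,z])-st['tcp_pos'])*1000
    a=0
    if yaw is not None:
        a=-(yaw-st['eef_rot'][2]); a=(a+180)%360-180
    rows=max(np.linalg.norm(d)/62.5,abs(a)/10.7)
    print('dp',np.round(d,1).tolist(),'yaw rad',round(np.deg2rad(a),4),'rows>=',round(rows,1),'j6',round(st['joints'][5],1),'t',st['time_s'])
def info():
    st=get_state(); print('t',round(st['time_s'],2),'tcp',np.round(st['tcp_pos'],4),'rot',np.round(st['eef_rot'],2),'F',np.round(st['contact_force'],2),'w',round(st['gripper_width'],4))
E
python3 - <<'E'
from h import *
go(.36,.30,.27,-90)
E
```

```text
dp [233.4, 268.3, -43.8] yaw rad 1.2159 rows>= 6.5 j6 -16.5 t 0.15
```

Request:
apply_moves:
  commands:
    - {"dp": [0,0,-40],"yaw": 0.15,"grip": 1}
    - {"dp": [30,40,-44],"yaw": 0.33}
    - {"dp": [65,75,-44],"yaw": 0.5}
    - {"dp": [100,115,-44],"yaw": 0.68}
    - {"dp": [140,160,-44],"yaw": 0.86}
    - {"dp": [180,205,-44],"yaw": 1.04}
    - {"dp": [215,245,-44],"yaw": 1.2}
    - {"dp": [233,268,-44],"yaw": 1.216}

```text
$.commands[1]: bad value
```

```bash
python3 - <<'E'
from h import *
info(); go(.42,-.10,.28,173)
E
```

```text
t 0.15 tcp [0.2344 0.6326 0.2258] rot [ 1.7993e+02 -1.0000e-02 -2.0330e+01] F [-0.55 -0.07 -0.21] w 0.0875
dp [428.6, 622.5, -53.3] yaw rad 2.9089 rows>= 15.6 j6 -16.5 t 0.15
```

Request:
apply_moves:
  commands:
    - {"dp": [0,0,-40],"yaw": 0.15,"grip": 1}
    - {"dp": [30,40,-44],"yaw": 0.33,"grip": 1}
    - {"dp": [65,75,-44],"yaw": 0.5,"grip": 1}
    - {"dp": [100,115,-44],"yaw": 0.68,"grip": 1}
    - {"dp": [140,160,-44],"yaw": 0.86,"grip": 1}
    - {"dp": [180,205,-44],"yaw": 1.04,"grip": 1}
    - {"dp": [215,245,-44],"yaw": 1.2,"grip": 1}
    - {"dp": [233,268,-44],"yaw": 1.216,"grip": 1}

```text
time_s: 1.15
tcp_pos: [0.3602, 0.2983, 0.2707]
eef_rot: [-180.0, 0.0, -90.2]
contact_force: [-0.4, -0.4, 1.1]
gripper_width: 0.0876
```

```bash
python3 - <<'E'
from h import *
info(); go(.42,-.10,.28,173)
E
```

```text
t 1.15 tcp [0.3602 0.2983 0.2707] rot [-1.7999e+02  2.0000e-02 -9.0220e+01] F [-0.4  -0.41  1.06] w 0.0876
dp [398.1, -61.3, -9.4] yaw rad 1.6891 rows>= 9.0 j6 -64.1 t 1.15
```

```bash
python3 - <<'E'
from h import *
snap('wrist','w1')
E
```

Request:
apply_moves:
  commands:
    - {"dp": [44,-7,-9],"yaw": 0.17,"grip": 1}
    - {"dp": [88,-14,-9],"yaw": 0.35,"grip": 1}
    - {"dp": [132,-20,-9],"yaw": 0.53,"grip": 1}
    - {"dp": [176,-27,-9],"yaw": 0.71,"grip": 1}
    - {"dp": [220,-34,-9],"yaw": 0.89,"grip": 1}
    - {"dp": [264,-41,-9],"yaw": 1.07,"grip": 1}
    - {"dp": [308,-48,-9],"yaw": 1.25,"grip": 1}
    - {"dp": [352,-55,-9],"yaw": 1.43,"grip": 1}
    - {"dp": [398,-61,-9],"yaw": 1.6,"grip": 1}
    - {"dp": [398,-61,-9],"yaw": 1.689,"grip": 1}

```text
time_s: 2.45
tcp_pos: [0.4206, -0.0999, 0.2792]
eef_rot: [-180.0, -0.1, 172.7]
contact_force: [-1.0, 0.7, -0.5]
gripper_width: 0.0875
```

```bash
python3 - <<'E'
from h import *
info(); snap('wrist','w2'); go(.4547,-.28,.28,173)
E
```

```text
t 2.45 tcp [ 0.4206 -0.0999  0.2792] rot [-1.7997e+02 -6.0000e-02  1.7275e+02] F [-0.96  0.75 -0.46] w 0.0875
dp [-57.2, -175.2, -0.8] yaw rad -0.0069 rows>= 2.9 j6 -110.5 t 2.5
```

```bash
python3 - <<'E'
import cv2
a=cv2.imread('pics/w2.png')
cv2.imwrite('pics/w2a.png',cv2.resize(a[160:290,50:310],None,fx=3,fy=3,interpolation=cv2.INTER_CUBIC))
a=cv2.imread('pics/w1.png')
cv2.imwrite('pics/w1a.png',cv2.resize(a[0:260,70:290],None,fx=2.3,fy=2.3,interpolation=cv2.INTER_CUBIC))
E
python3 - <<'E'
from h import *
np.set_printoptions(precision=4,suppress=True)
W=lambda x,y:(50+(x+.5)/3-.5,160+(y+.5)/3-.5)
W1=lambda x,y:(70+(x+.5)/2.3-.5,(y+.5)/2.3-.5)
T=lambda x,y:(120+(x+.5)/4-.5,150+(y+.5)/4-.5)
B=lambda x,y:(300+(x+.5)/5-.5,150+(y+.5)/5-.5)
SB=lambda x,y:(290+(x+.5)/4.5-.5,140+(y+.5)/4.5-.5)
S=lambda x,y:(80+(x+.5)/3-.5,190+(y+.5)/3-.5)
print('blockfront',atz('w2',*W(228,85),.038),atz('w2',*W(692,82),.038))
P=tri([('top0',*B(650,397)),('scene0',*SB(549,131)),('w2',*W(64,268))]);print('knob',P,[proj(f,P)-a for f,a in(('top0',B(650,397)),('scene0',SB(549,131)),('w2',W(64,268)))])
for n,a,b,c in(('L',T(177,333),S(204,372),W1(316,478)),('R',T(361,324),S(383,303),W1(294,252)),('rod',T(474,328),S(487,138),W1(221,10))):
    P=tri([('top0',*a),('scene0',*b),('w1',*c)]);print(n,P,[proj(f,P)-x for f,x in(('top0',a),('scene0',b),('w1',c))])
for i,p in enumerate([(305,138),(411,138),(518,138),(622,138)]): print('bore',i+1,atz('w2',*W(*p),.038))
E
```

```text
blockfront [ 0.413  -0.3032  0.038 ] [ 0.4374 -0.0989  0.038 ]
knob [ 0.4549 -0.3323  0.1306] [array([-0.2634, -0.1764]), array([0.0387, 0.1314]), array([-0.857 ,  0.0281])]
L [0.4486 0.331  0.0679] [array([-0.2016, -0.0138]), array([-0.2102, -0.0951]), array([ 0.2313, -0.6526])]
R [0.4548 0.2161 0.0495] [array([-0.3435, -0.2618]), array([-0.1126, -0.0284]), array([ 0.6617, -0.9361])]
rod [0.4503 0.1349 0.1465] [array([-0.8744, -0.2344]), array([0.1364, 0.6003]), array([-0.7774, -3.5946])]
bore 1 [ 0.4413 -0.2754  0.038 ]
bore 2 [ 0.4473 -0.228   0.038 ]
bore 3 [ 0.4533 -0.18    0.038 ]
bore 4 [ 0.4592 -0.1335  0.038 ]
```

```bash
python3 - <<'E'
from h import *
go(.4549,-.3323,.19,173.1);go(.4549,-.3323,.12,173.1)
E
```

```text
dp [-64.2, -227.1, 89.2] yaw rad -0.0086 rows>= 4.0 j6 -110.5 t 2.5
dp [-64.2, -227.0, 159.2] yaw rad -0.0086 rows>= 4.6 j6 -110.5 t 2.5
```

Request:
apply_moves:
  commands:
    - {"dp": [-16,-57,20],"yaw": -0.008,"grip": 0.45}
    - {"dp": [-32,-114,45],"yaw": -0.008,"grip": 0.45}
    - {"dp": [-48,-171,65],"yaw": -0.008,"grip": 0.45}
    - {"dp": [-64,-227,89],"yaw": -0.008,"grip": 0.45}
    - {"dp": [-64,-227,89],"yaw": -0.008,"grip": 0.45}

```text
time_s: 3.12
tcp_pos: [0.4566, -0.3325, 0.1872]
eef_rot: [179.9, -0.3, 173.6]
contact_force: [-0.6, 0.8, -0.5]
gripper_width: 0.0436
```

```bash
python3 - <<'E'
from h import *
info(); snap('wrist','w3'); go(.4549,-.3323,.12,173.1); print(proj('w3',[.4549,-.3323,.1306]))
E
```

```text
t 3.12 tcp [ 0.4566 -0.3325  0.1872] rot [179.94  -0.3  173.57] F [-0.57  0.8  -0.5 ] w 0.0436
dp [1.6, -1.2, 68.5] yaw rad 0.009 rows>= 1.1 j6 -80.3 t 3.175
[276.86110553 223.33447061]
```

Request:
apply_moves:
  commands:
    - {"dp": [0,-1,35],"yaw": 0.009,"grip": 0.45}
    - {"dp": [0,-1,58],"yaw": 0.009,"grip": 0.45}
    - {"dp": [1,-1,68],"yaw": 0.009,"grip": 0.45}
    - {"dp": [1,-1,68],"yaw": 0.009,"grip": 0.1}
    - {"dp": [1,-1,68],"yaw": 0.009,"grip": 0.1}
    - {"dp": [1,-1,68],"yaw": 0.009,"grip": 0.1}
    - {"dp": [1,-1,68],"yaw": 0.009,"grip": 0.1}
  newtons: 12

```text
time_s: 4.05
tcp_pos: [0.4573, -0.3335, 0.1242]
eef_rot: [-179.8, 0.1, 173.2]
contact_force: [-1.5, -11.6, -1.4]
gripper_width: 0.0166
```

```bash
python3 - <<'E'
from h import *
info(); snap('wrist','w4');snap('scene','s4')
E
```

```text
t 4.05 tcp [ 0.4573 -0.3335  0.1242] rot [-1.7980e+02  1.5000e-01  1.7321e+02] F [ -1.51 -11.64  -1.43] w 0.0166
```

Request:
apply_moves:
  commands:
    - {"dp": [0,-1,2],"yaw": 0,"grip": 0.1}
    - {"dp": [0,-1,4],"yaw": 0,"grip": 0.1}

```text
time_s: 4.4
tcp_pos: [0.4549, -0.3334, 0.1205]
eef_rot: [-179.9, -0.1, 173.2]
contact_force: [-8.9, -3.0, 11.1]
gripper_width: 0.0165
```

```bash
python3 - <<'E'
from h import *
info(); print(get_state()['moment'])
x,y,z=.4505,-.206,.083
import math
yaw=math.radians(-6.9); ex=np.array([math.cos(yaw),math.sin(yaw)]); ey=np.array([-ex[1],ex[0]])
p=get_state()['tcp_pos']; d=p[:2]-np.array([x,y]); print(d@ex,d@ey)
E
```

```text
t 4.4 tcp [ 0.4549 -0.3334  0.1205] rot [-1.7989e+02 -9.0000e-02  1.7318e+02] F [-8.93 -3.04 11.14] w 0.0165
[-1.22300522  3.32821425  0.01955937]
0.019721782676003302 -0.1259826971481349
```

Request:
apply_moves:
  commands:
    - {"dp": [-5,0,-3.5],"yaw": 0,"grip": 0.1}
    - {"dp": [-10,0,-7],"yaw": 0,"grip": 0.1}
    - {"dp": [-15.5,0,-9.5],"yaw": 0,"grip": 0.1}
    - {"dp": [-21,0,-11.5],"yaw": 0,"grip": 0.1}
    - {"dp": [-27,0,-13],"yaw": 0,"grip": 0.1}
    - {"dp": [-33,0,-14],"yaw": 0,"grip": 0.1}
    - {"dp": [-39,0,-14],"yaw": 0,"grip": 0.1}
    - {"dp": [-44.5,0,-14],"yaw": 0,"grip": 0.1}

```text
time_s: 5.4
tcp_pos: [0.5008, -0.3391, 0.1349]
eef_rot: [-179.9, 0.1, 173.2]
contact_force: [-3.7, -5.9, 5.6]
gripper_width: 0.0168
```

```bash
python3 - <<'E'
from h import *
info(); snap('wrist','w5')
E
```

```text
t 5.4 tcp [ 0.5008 -0.3391  0.1349] rot [-1.7985e+02  9.0000e-02  1.7319e+02] F [-3.68 -5.88  5.55] w 0.0168
```

Request:
apply_moves:
  commands:
    - {"dp": [-6,0,1],"yaw": 0,"grip": 0.1}
    - {"dp": [-12,0,2.5],"yaw": 0,"grip": 0.1}
    - {"dp": [-17.5,0,4.5],"yaw": 0,"grip": 0.1}
    - {"dp": [-23,0,7],"yaw": 0,"grip": 0.1}
    - {"dp": [-28,0,10],"yaw": 0,"grip": 0.1}
    - {"dp": [-33,0,14],"yaw": 0,"grip": 0.1}
    - {"dp": [-37,0,18],"yaw": 0,"grip": 0.1}
    - {"dp": [-41,0,22.5],"yaw": 0,"grip": 0.1}
    - {"dp": [-44.5,0,27.5],"yaw": 0,"grip": 0.1}
    - {"dp": [-46.5,0,30],"yaw": 0,"grip": 0.1}
    - {"dp": [-47.5,0,32],"yaw": 0,"grip": 0.1}

```text
time_s: 6.82
tcp_pos: [0.5514, -0.3454, 0.104]
eef_rot: [-179.8, 0.5, 173.2]
contact_force: [4.0, -5.5, 5.8]
gripper_width: 0.0167
```

```bash
python3 - <<'E'
from h import *
info(); snap('wrist','w6'); snap('scene','s6')
import cv2
a=cv2.imread('pics/s6.png')
cv2.imwrite('pics/s6b.png',cv2.resize(a[110:270,290:450],None,fx=3.7,fy=3.7,interpolation=cv2.INTER_CUBIC))
E
```

```text
t 6.83 tcp [ 0.5514 -0.3454  0.104 ] rot [-179.79    0.46  173.25] F [ 3.97 -5.47  5.77] w 0.0167
```

Request:
apply_moves:
  commands:
    - {"dp": [0,0,0],"yaw": 0,"grip": 0.4}
    - {"dp": [0,0,0],"yaw": 0,"grip": 0.4}
    - {"dp": [0,0,0],"yaw": 0,"grip": 0.4}
    - {"dp": [0,0,-30],"yaw": 0,"grip": 0.4}
    - {"dp": [0,0,-80],"yaw": 0,"grip": 0.4}
    - {"dp": [0,0,-130],"yaw": 0,"grip": 0.4}
    - {"dp": [60,30,-150],"yaw": 0,"grip": 0.4}
    - {"dp": [110,90,-150],"yaw": 0,"grip": 0.4}
    - {"dp": [110,130,-150],"yaw": 0,"grip": 0.4}
    - {"dp": [110,130,-150],"yaw": 0,"grip": 0.4}

```text
time_s: 8.18
tcp_pos: [0.4533, -0.1981, 0.2515]
eef_rot: [180.0, 0.1, 173.4]
contact_force: [0.7, -0.4, 1.1]
gripper_width: 0.0352
```

```bash
python3 - <<'E'
from h import *
info(); snap('wrist','w7'); snap('top','t7'); print(proj('w7',[.4505,-.206,.038]))
E
```

```text
t 8.18 tcp [ 0.4533 -0.1981  0.2515] rot [1.7996e+02 1.1000e-01 1.7340e+02] F [ 0.67 -0.4   1.14] w 0.0352
[271.0282368  177.30221243]
```

```bash
python3 - <<'E'
import cv2
a=cv2.imread('pics/w7.png')
cv2.imwrite('pics/w7a.png',cv2.resize(a[140:215,175:370],None,fx=4,fy=4,interpolation=cv2.INTER_CUBIC))
E
python3 - <<'E'
from h import *
np.set_printoptions(precision=4,suppress=True)
W=lambda x,y:(175+(x+.5)/4-.5,140+(y+.5)/4-.5)
Q=[atz('w7',*W(*p),.038) for p in((155,153),(312,154),(468,155),(625,156))]
print(np.array(Q)); Q=np.array(Q); print(Q.mean(0), np.linalg.norm(np.diff(Q,axis=0),axis=1))
d=Q[3]-Q[0]; print('yaw',np.degrees(np.arctan2(-d[0],d[1])))
C=np.array([atz('w7',*W(*p),.038) for p in((46,63),(732,66),(722,248),(62,242))]);print(C,C.mean(0))
E
python3 -c "
import cv2
a=cv2.imread('pics/t7.png')
cv2.imwrite('pics/t7b.png',cv2.resize(a[180:270,310:440],None,fx=6,fy=6,interpolation=cv2.INTER_CUBIC))"
```

```text
[[ 0.4431 -0.2762  0.038 ]
 [ 0.4489 -0.2285  0.038 ]
 [ 0.4547 -0.1811  0.038 ]
 [ 0.4605 -0.1333  0.038 ]]
[ 0.4518 -0.2048  0.038 ] [0.0481 0.0478 0.0481]
yaw -6.932189908194667
[[ 0.4123 -0.3037  0.038 ]
 [ 0.4367 -0.0997  0.038 ]
 [ 0.4934 -0.1049  0.038 ]
 [ 0.4678 -0.3103  0.038 ]] [ 0.4526 -0.2047  0.038 ]
```

```bash
python3 - <<'E'
from h import *
go(.42,.13,.29,180)
E
```

```text
dp [72.5, 324.1, -39.0] yaw rad -0.1171 rows>= 5.3 j6 -95.6 t 8.275
```

Request:
apply_moves:
  commands:
    - {"dp": [12,40,-39],"yaw": -0.03,"grip": 0.4}
    - {"dp": [24,100,-39],"yaw": -0.06,"grip": 0.4}
    - {"dp": [36,160,-39],"yaw": -0.09,"grip": 0.4}
    - {"dp": [50,220,-39],"yaw": -0.117,"grip": 0.4}
    - {"dp": [60,280,-39],"yaw": -0.117,"grip": 0.4}
    - {"dp": [72,324,-39],"yaw": -0.117,"grip": 0.4}
    - {"dp": [72,324,-39],"yaw": -0.117,"grip": 0.4}

```text
time_s: 9.15
tcp_pos: [0.4214, 0.1313, 0.2891]
eef_rot: [-180.0, -0.1, -180.0]
contact_force: [0.1, 0.4, 0.7]
gripper_width: 0.035
```

```bash
python3 - <<'E'
from h import *
info(); snap('wrist','w8'); snap('top','t8'); snap('scene','s8')
E
```

```text
t 9.15 tcp [0.4214 0.1313 0.2891] rot [-1.7996e+02 -5.0000e-02 -1.7998e+02] F [0.09 0.4  0.75] w 0.035
```

```bash
python3 - <<'E'
import cv2
a=cv2.imread('pics/t8.png')
x=cv2.resize(a[190:260,315:445],None,fx=6,fy=6,interpolation=cv2.INTER_CUBIC)
cv2.imwrite('pics/t8b.png',x)
a=cv2.imread('pics/w8.png')
cv2.imwrite('pics/w8a.png',cv2.resize(a[150:240,240:450],None,fx=3.8,fy=3.8,interpolation=cv2.INTER_CUBIC))
E
python3 - <<'E'
from h import *
np.set_printoptions(precision=4,suppress=True)
B=lambda x,y:(315+(x+.5)/6-.5,190+(y+.5)/6-.5)
W=lambda x,y:(240+(x+.5)/3.8-.5,150+(y+.5)/3.8-.5)
Q=np.array([atz('t8',*B(*p),.038) for p in((505,270),(396,257),(286,244),(175,231))]);print(Q,Q.mean(0),np.linalg.norm(np.diff(Q,axis=0),axis=1))
T=lambda x,y:(120+(x+.5)/4-.5,150+(y+.5)/4-.5)
S=lambda x,y:(80+(x+.5)/3-.5,190+(y+.5)/3-.5)
for n,a,b,c in(('rodtop',T(474,328),S(487,138),W(161,272)),('L',T(177,333),S(204,372),W(741,189)),('R',T(361,324),S(383,303),W(387,190))):
    P=tri([('top0',*a),('scene0',*b),('w8',*c)]);print(n,P,[proj(f,P)-x for f,x in(('top0',a),('scene0',b),('w8',c))])
print('rodtop at .147 w8',atz('w8',*W(161,272),.147),'top',atz('top0',*T(474,328),.147))
print('rod hole',atz('w8',*W(157,178),.045))
print('stand top corners',[atz('w8',*W(*p),.045)for p in((130,92),(240,143),(195,240),(80,193))])
for z,n in((.064,'d'),(.058,'c')): print(n,atz('w8',*W(741,189),z),atz('top0',*T(177,333),z))
for z,n in((.046,'a'),(.052,'b')): print(n,atz('w8',*W(387,190),z),atz('top0',*T(361,324),z))
print('shank base/shoulder w8: L shoulder right edge..')
E
```

```text
[[ 0.442  -0.2763  0.038 ]
 [ 0.4478 -0.2291  0.038 ]
 [ 0.4537 -0.1814  0.038 ]
 [ 0.4595 -0.1332  0.038 ]] [ 0.4508 -0.205   0.038 ] [0.0476 0.048  0.0485]
rodtop [0.45   0.1345 0.1476] [array([-0.7437, -0.1072]), array([0.3841, 0.1303]), array([-1.2234,  0.2142])]
L [0.4487 0.3308 0.0677] [array([-0.1029, -0.0613]), array([-0.0952, -0.1492]), array([-0.2873, -0.3439])]
R [0.4545 0.2157 0.0497] [array([-0.2319, -0.1404]), array([ 0.1047, -0.0917]), array([-0.273 , -0.3104])]
rodtop at .147 w8 [0.45   0.1357 0.147 ] top [0.4497 0.1327 0.147 ]
rod hole [0.452  0.1351 0.045 ]
stand top corners [array([0.421 , 0.1257, 0.045 ]), array([0.4392, 0.1643, 0.045 ]), array([0.4752, 0.1489, 0.045 ]), array([0.4576, 0.1077, 0.045 ])]
d [0.4503 0.3332 0.064 ] [0.4486 0.3314 0.064 ]
c [0.452  0.3363 0.058 ] [0.4487 0.3328 0.058 ]
a [0.456  0.2169 0.046 ] [0.4542 0.2157 0.046 ]
b [0.4543 0.2156 0.052 ] [0.4541 0.2148 0.052 ]
shank base/shoulder w8: L shoulder right edge..
```

```bash
python3 - <<'E'
from h import *
def ov(fn,src,x0,y0,x1,y1,s,stubs,out):
    im=cv2.imread(f'pics/{src}.png')[y0:y1,x0:x1]; im=cv2.resize(im,None,fx=s,fy=s,interpolation=cv2.INTER_CUBIC)
    for (x,y,h,col) in stubs:
        for r,z in((.016,0),(.016,h),(.009,h+.034)):
            pts=[]
            for t in np.linspace(0,2*np.pi,60):
                u=proj(fn,[x+r*np.cos(t),y+r*np.sin(t),z]); pts.append([(u[0]-x0+.5)*s-.5,(u[1]-y0+.5)*s-.5])
            cv2.polylines(im,[np.int32(np.round(pts))],True,col,1)
    return im
A=[]
for h in(.012,.018):
    p=atz('w8',240+387.5/3.8-.5,150+190.5/3.8-.5,h+.034)
    a=ov('w8','w8',315,165,360,225,8,[(p[0],p[1],h,(0,0,255))],'')
    p=atz('scene0',80+383.5/3-.5,190+303.5/3-.5,h+.034)
    b=ov('scene0','scene0',190,270,235,330,8,[(p[0],p[1],h,(0,0,255))],'')
    A.append(np.vstack([a,b]))
cv2.imwrite('pics/ov1.png',cv2.resize(np.hstack(A),None,fx=.62,fy=.62))
E
python3 - <<'E'
from h import *
go(.4505,.1347,.17,180)
go(.4505,.1347,.096,180)
E
```

```text
dp [-29.1, 6.2, 119.2] yaw rad -0.003 rows>= 2.0 j6 -133.0 t 9.3
dp [-29.1, 6.3, 193.2] yaw rad -0.003 rows>= 3.1 j6 -133.0 t 9.3
```

Request:
apply_moves:
  commands:
    - {"dp": [-29,6,40],"yaw": 0,"grip": 0.45}
    - {"dp": [-29,6,80],"yaw": 0,"grip": 0.45}
    - {"dp": [-29,6,110],"yaw": 0,"grip": 0.45}
    - {"dp": [-29,6,110],"yaw": 0,"grip": 0.45}

```text
time_s: 9.8
tcp_pos: [0.4493, 0.1329, 0.1777]
eef_rot: [-179.8, -0.2, 179.7]
contact_force: [-0.1, -1.2, 0.0]
gripper_width: 0.0395
```

```bash
python3 - <<'E'
from h import *
info(); snap('wrist','w9'); go(.4505,.1347,.096,180)
E
```

```text
t 9.8 tcp [0.4493 0.1329 0.1777] rot [-179.82   -0.22  179.72] F [-0.11 -1.15  0.02] w 0.0395
dp [-0.3, 1.0, 83.5] yaw rad -0.004 rows>= 1.3 j6 -130.9 t 9.85
```

```bash
python3 - <<'E'
from h import *
print(atz('w9',281.5,239.5,.147),atz('w9',281.5,196,.047))
E
```

```text
[0.4496522  0.13594679 0.147     ] [0.44723263 0.13637387 0.047     ]
```

Request:
apply_moves:
  commands:
    - {"dp": [0,1,40],"yaw": 0,"grip": 0.45}
    - {"dp": [0,1,70],"yaw": 0,"grip": 0.45}
    - {"dp": [0,1,83],"yaw": 0,"grip": 0.45}
    - {"dp": [0,1,83],"yaw": 0,"grip": 0.45}
    - {"dp": [0,1,83],"yaw": 0,"grip": 0.05}
    - {"dp": [0,1,83],"yaw": 0,"grip": 0.05}
    - {"dp": [0,1,83],"yaw": 0,"grip": 0.05}
    - {"dp": [0,1,83],"yaw": 0,"grip": 0.05}
    - {"dp": [0,1,83],"yaw": 0,"grip": 0.05}
  newtons: 30

```text
time_s: 10.98
tcp_pos: [0.4504, 0.1364, 0.097]
eef_rot: [180.0, 0.0, 179.9]
contact_force: [-0.3, -0.2, 4.8]
gripper_width: 0.0132
```

```bash
python3 - <<'E'
from h import *
info(); snap('wrist','w10')
E
```

```text
t 10.97 tcp [0.4504 0.1364 0.097 ] rot [1.7999e+02 4.0000e-02 1.7989e+02] F [-0.32 -0.22  4.77] w 0.0132
```

Request:
apply_moves:
  commands:
    - {"dp": [0,0,-15],"yaw": 0,"grip": 0.05}
    - {"dp": [0,0,-35],"yaw": 0,"grip": 0.05}
    - {"dp": [0,0,-65],"yaw": 0,"grip": 0.05}
    - {"dp": [0,0,-95],"yaw": 0,"grip": 0.05}
    - {"dp": [0,0,-105],"yaw": 0,"grip": 0.05}
    - {"dp": [0,0,-105],"yaw": 0,"grip": 0.05}
    - {"dp": [0,0,-105],"yaw": 0,"grip": 0.05}
  newtons: 40

```text
time_s: 11.9
tcp_pos: [0.4494, 0.1359, 0.2003]
eef_rot: [-179.9, -0.1, 179.9]
contact_force: [0.6, 0.8, -1.0]
gripper_width: 0.0134
```

```bash
python3 - <<'E'
from h import *
info(); snap('wrist','w11')
u=.4504;p=get_state()['tcp_pos']
print('pred tip px', proj('w11',[p[0],p[1],p[2]-.09])); go(.4605,-.1333,.18,180)
E
```

```text
t 11.9 tcp [0.4494 0.1359 0.2003] rot [-1.7995e+02 -1.0000e-01  1.7986e+02] F [ 0.62  0.79 -1.01] w 0.0134
pred tip px [277.41221672 210.99639416]
dp [-11.7, -269.1, 20.6] yaw rad -0.0024 rows>= 4.3 j6 -131.0 t 11.95
```

Request:
apply_moves:
  commands:
    - {"dp": [0,-50,0],"yaw": 0,"grip": 0.05}
    - {"dp": [-2,-105,0],"yaw": 0,"grip": 0.05}
    - {"dp": [-6,-165,0],"yaw": 0,"grip": 0.05}
    - {"dp": [-9,-225,10],"yaw": 0,"grip": 0.05}
    - {"dp": [-11.5,-269,21],"yaw": 0,"grip": 0.05}
    - {"dp": [-11.5,-269,40],"yaw": 0,"grip": 0.05}
    - {"dp": [-11.5,-269,50],"yaw": 0,"grip": 0.05}
    - {"dp": [-11.5,-269,50],"yaw": 0,"grip": 0.05}

```text
time_s: 12.95
tcp_pos: [0.4604, -0.1325, 0.1506]
eef_rot: [-180.0, -0.1, 179.9]
contact_force: [-0.6, 0.7, 0.0]
gripper_width: 0.0132
```

```bash
python3 - <<'E'
from h import *
info(); snap('wrist','w12'); print('hole',atz('w11',278.5,191.5,.045)); go(.4602,-.1333,.122,180)
E
```

```text
t 12.95 tcp [ 0.4604 -0.1325  0.1506] rot [-1.7999e+02 -1.3000e-01  1.7991e+02] F [-0.56  0.74  0.03] w 0.0132
hole [0.44952668 0.13660408 0.045     ]
dp [0.8, -1.0, 29.4] yaw rad -0.0011 rows>= 0.5 j6 -97.6 t 13.0
```

Request:
apply_moves:
  commands:
    - {"dp": [0,-1,20],"yaw": 0,"grip": 0.05}
    - {"dp": [0,-1,29],"yaw": 0,"grip": 0.05}
    - {"dp": [0,-1,31],"yaw": 0,"grip": 0.05}
    - {"dp": [0,-1,33],"yaw": 0,"grip": 0.05}
    - {"dp": [0,-1,35],"yaw": 0,"grip": 0.05}
    - {"dp": [0,-1,37],"yaw": 0,"grip": 0.05}

```text
time_s: 13.75
tcp_pos: [0.462, -0.1339, 0.1158]
eef_rot: [-180.0, 0.1, 179.9]
contact_force: [-3.6, 3.2, 20.1]
gripper_width: 0.0132
```

```bash
python3 - <<'E'
from h import *
info()
E
```

```text
t 13.75 tcp [ 0.462  -0.1339  0.1158] rot [-1.7997e+02  1.1000e-01  1.7992e+02] F [-3.64  3.2  20.15] w 0.0132
```

Request:
apply_moves:
  commands:
    - {"dp": [0,0,-15],"yaw": 0,"grip": 0.05}
    - {"dp": [1,0,-35],"yaw": 0,"grip": 0.05}
    - {"dp": [4,-20,-35],"yaw": 0,"grip": 0.05}
    - {"dp": [7,-47,-35],"yaw": 0,"grip": 0.05}
    - {"dp": [7,-47,-30],"yaw": 0,"grip": 0.05}
    - {"dp": [7,-47,-10],"yaw": 0,"grip": 0.05}
    - {"dp": [7,-47,-3],"yaw": 0,"grip": 0.05}
    - {"dp": [7,-47,0],"yaw": 0,"grip": 0.05}
    - {"dp": [7,-47,2],"yaw": 0,"grip": 0.05}
    - {"dp": [7,-47,4],"yaw": 0,"grip": 0.05}
    - {"dp": [7,-47,4],"yaw": 0,"grip": 0.05}

```text
time_s: 15.12
tcp_pos: [0.454, -0.1807, 0.1107]
eef_rot: [-180.0, 0.0, 179.9]
contact_force: [-0.9, -0.6, -1.7]
gripper_width: 0.013
```

```bash
python3 - <<'E'
from h import *
info()
E
```

```text
t 15.12 tcp [ 0.454  -0.1807  0.1107] rot [-1.8000e+02  1.0000e-02  1.7988e+02] F [-0.92 -0.59 -1.65] w 0.013
```

Not touching yet at 0.1107; go on in small steps.

Request:
apply_moves:
  commands:
    - {"dp": [0,0,1.5],"yaw": 0,"grip": 0.05}
    - {"dp": [0,0,3],"yaw": 0,"grip": 0.05}
    - {"dp": [0,0,3],"yaw": 0,"grip": 0.05}

```text
time_s: 15.5
tcp_pos: [0.4538, -0.1807, 0.1075]
eef_rot: [180.0, -0.0, 179.9]
contact_force: [-0.1, -0.9, -0.1]
gripper_width: 0.013
```

```bash
python3 - <<'E'
from h import *
info()
E
```

```text
t 15.5 tcp [ 0.4538 -0.1807  0.1075] rot [ 1.8000e+02 -1.0000e-02  1.7987e+02] F [-0.07 -0.89 -0.14] w 0.013
```

Deeper than 18 (would touch at ~0.110). On to the 24 level.

Request:
apply_moves:
  commands:
    - {"dp": [0,0,2],"yaw": 0,"grip": 0.05}
    - {"dp": [0,0,4],"yaw": 0,"grip": 0.05}
    - {"dp": [0,0,5.5],"yaw": 0,"grip": 0.05}
    - {"dp": [0,0,5.5],"yaw": 0,"grip": 0.05}

```text
time_s: 16.0
tcp_pos: [0.4547, -0.1811, 0.1038]
eef_rot: [-179.9, 0.1, 179.9]
contact_force: [-3.6, 1.6, 17.4]
gripper_width: 0.0132
```

```bash
python3 - <<'E'
from h import *
info()
E
```

```text
t 16.0 tcp [ 0.4547 -0.1811  0.1038] rot [-1.7995e+02  9.0000e-02  1.7993e+02] F [-3.62  1.6  17.36] w 0.0132
```

Request:
apply_moves:
  commands:
    - {"dp": [0,0,-20],"yaw": 0,"grip": 0.05}
    - {"dp": [1,0,-46],"yaw": 0,"grip": 0.05}
    - {"dp": [4,-22,-48],"yaw": 0,"grip": 0.05}
    - {"dp": [6,-47.5,-48],"yaw": 0,"grip": 0.05}
    - {"dp": [6,-47.5,-45],"yaw": 0,"grip": 0.05}
    - {"dp": [6,-47.5,-25],"yaw": 0,"grip": 0.05}
    - {"dp": [6,-47.5,-15],"yaw": 0,"grip": 0.05}
    - {"dp": [6,-47.5,-11],"yaw": 0,"grip": 0.05}
    - {"dp": [6,-47.5,-8],"yaw": 0,"grip": 0.05}
    - {"dp": [6,-47.5,-6],"yaw": 0,"grip": 0.05}
    - {"dp": [6,-47.5,-5],"yaw": 0,"grip": 0.05}

```text
time_s: 17.38
tcp_pos: [0.448, -0.2282, 0.1072]
eef_rot: [-180.0, 0.0, 179.9]
contact_force: [-1.1, 0.2, -1.6]
gripper_width: 0.0134
```

```bash
python3 - <<'E'
from h import *
info()
E
```

```text
t 17.38 tcp [ 0.448  -0.2282  0.1072] rot [-1.7999e+02  2.0000e-02  1.7988e+02] F [-1.1   0.15 -1.57] w 0.0134
```

Request:
apply_moves:
  commands:
    - {"dp": [0,0,3],"yaw": 0,"grip": 0.05}
    - {"dp": [0,0,6],"yaw": 0,"grip": 0.05}
    - {"dp": [0,0,8],"yaw": 0,"grip": 0.05}
    - {"dp": [0,0,9.5],"yaw": 0,"grip": 0.05}
    - {"dp": [0,0,11],"yaw": 0,"grip": 0.05}
    - {"dp": [0,0,11],"yaw": 0,"grip": 0.05}

```text
time_s: 18.12
tcp_pos: [0.4484, -0.2286, 0.0978]
eef_rot: [-179.9, 0.1, 179.9]
contact_force: [-4.3, 2.7, 15.8]
gripper_width: 0.0133
```

```bash
python3 - <<'E'
from h import *
info()
E
```

```text
t 18.12 tcp [ 0.4484 -0.2286  0.0978] rot [-1.7994e+02  7.0000e-02  1.7992e+02] F [-4.26  2.7  15.8 ] w 0.0133
```

Request:
apply_moves:
  commands:
    - {"dp": [0,0,-25],"yaw": 0,"grip": 0.05}
    - {"dp": [1,0,-52],"yaw": 0,"grip": 0.05}
    - {"dp": [4,-22,-54],"yaw": 0,"grip": 0.05}
    - {"dp": [6,-47.5,-54],"yaw": 0,"grip": 0.05}
    - {"dp": [6,-47.5,-52],"yaw": 0,"grip": 0.05}
    - {"dp": [6,-47.5,-32],"yaw": 0,"grip": 0.05}
    - {"dp": [6,-47.5,-20],"yaw": 0,"grip": 0.05}
    - {"dp": [6,-47.5,-16],"yaw": 0,"grip": 0.05}
    - {"dp": [6,-47.5,-14],"yaw": 0,"grip": 0.05}
    - {"dp": [6,-47.5,-12],"yaw": 0,"grip": 0.05}
    - {"dp": [6,-47.5,-12],"yaw": 0,"grip": 0.05}

```text
time_s: 19.5
tcp_pos: [0.4424, -0.2759, 0.1099]
eef_rot: [-179.9, 0.1, 179.9]
contact_force: [-3.1, 2.7, 10.4]
gripper_width: 0.0132
```

```bash
python3 - <<'E'
from h import *
info()
E
```

```text
t 19.5 tcp [ 0.4424 -0.2759  0.1099] rot [-1.7995e+02  9.0000e-02  1.7992e+02] F [-3.14  2.66 10.41] w 0.0132
```

Request:
apply_moves:
  commands:
    - {"dp": [0,0,-40],"yaw": 0,"grip": 0.05}
    - {"dp": [0,0,-92],"yaw": 0,"grip": 0.05}
    - {"dp": [0,50,-92],"yaw": 0,"grip": 0.05}
    - {"dp": [-1,110,-92],"yaw": 0,"grip": 0.05}
    - {"dp": [-2,170,-92],"yaw": 0,"grip": 0.05}
    - {"dp": [-4,230,-92],"yaw": 0,"grip": 0.05}
    - {"dp": [-6,290,-92],"yaw": 0,"grip": 0.05}
    - {"dp": [-7,350,-92],"yaw": 0,"grip": 0.05}
    - {"dp": [-8,395,-92],"yaw": 0,"grip": 0.05}
    - {"dp": [-8,411,-92],"yaw": 0,"grip": 0.05}
    - {"dp": [-8,411,-92],"yaw": 0,"grip": 0.05}

```text
time_s: 20.88
tcp_pos: [0.4506, 0.136, 0.2002]
eef_rot: [180.0, 0.0, 180.0]
contact_force: [-0.2, 0.3, -1.2]
gripper_width: 0.0133
```

```bash
python3 - <<'E'
from h import *
info(); snap('wrist','w13'); go(.4502,.1364,.142,180)
import cv2
a=cv2.imread('pics/w13.png')
cv2.imwrite('pics/w13a.png',cv2.resize(a[130:280,200:400],None,fx=4,fy=4,interpolation=cv2.INTER_CUBIC))
E
```

```text
t 20.88 tcp [0.4506 0.136  0.2002] rot [1.8000e+02 1.0000e-02 1.7998e+02] F [-0.2   0.28 -1.23] w 0.0133
dp [0.2, 1.3, 58.1] yaw rad -0.0014 rows>= 0.9 j6 -130.9 t 20.925
```

```bash
python3 - <<'E'
from h import *
W=lambda x,y:(200+(x+.5)/4-.5,130+(y+.5)/4-.5)
print(atz('w13',*W(313,245),.045), atz('w13',*W(314,325),.110)); go(.4504,.1364,.15,180)
E
```

```text
[0.45032322 0.13621491 0.045     ] [0.45077026 0.13667107 0.11      ]
dp [0.0, 1.3, 50.1] yaw rad -0.0014 rows>= 0.8 j6 -130.9 t 20.925
```

Request:
apply_moves:
  commands:
    - {"dp": [0,0.8,30],"yaw": 0,"grip": 0.05}
    - {"dp": [0,0.8,50],"yaw": 0,"grip": 0.05}
    - {"dp": [0,0.8,58],"yaw": 0,"grip": 0.05}
    - {"dp": [0,0.8,62],"yaw": 0,"grip": 0.05}
    - {"dp": [0,0.8,66],"yaw": 0,"grip": 0.05}
    - {"dp": [0,0.8,70],"yaw": 0,"grip": 0.05}
    - {"dp": [0,0.8,70],"yaw": 0,"grip": 0.05}

```text
time_s: 21.8
tcp_pos: [0.4506, 0.136, 0.13]
eef_rot: [-180.0, -0.0, 179.9]
contact_force: [0.7, -0.2, -0.6]
gripper_width: 0.013
```

```bash
python3 - <<'E'
from h import *
info()
E
```

```text
t 21.8 tcp [0.4506 0.136  0.13  ] rot [-180.     -0.    179.88] F [ 0.74 -0.16 -0.61] w 0.013
```

In the hole (tip at ~40 mm, below the 45 mm mouth) without force; lower to the bottom.

Request:
apply_moves:
  commands:
    - {"dp": [0,0,10],"yaw": 0,"grip": 0.05}
    - {"dp": [0,0,20],"yaw": 0,"grip": 0.05}
    - {"dp": [0,0,28],"yaw": 0,"grip": 0.05}
    - {"dp": [0,0,32],"yaw": 0,"grip": 0.05}
    - {"dp": [0,0,32],"yaw": 0,"grip": 0.05}

```text
time_s: 22.42
tcp_pos: [0.4505, 0.136, 0.0977]
eef_rot: [-180.0, -0.0, 179.9]
contact_force: [0.2, -0.4, -1.1]
gripper_width: 0.0131
```

```bash
python3 - <<'E'
from h import *
info()
E
```

```text
t 22.43 tcp [0.4505 0.136  0.0977] rot [-1.7997e+02 -3.0000e-02  1.7988e+02] F [ 0.15 -0.4  -1.11] w 0.0131
```

Request:
apply_moves:
  commands:
    - {"dp": [0,0,0],"yaw": 0,"grip": 0.3}
    - {"dp": [0,0,0],"yaw": 0,"grip": 0.45}
    - {"dp": [0,0,0],"yaw": 0,"grip": 0.45}
    - {"dp": [0,0,-40],"yaw": 0,"grip": 0.45}
    - {"dp": [0,0,-90],"yaw": 0,"grip": 0.45}
    - {"dp": [0,0,-150],"yaw": 0,"grip": 0.45}
    - {"dp": [20,20,-170],"yaw": 0,"grip": 0.45}
    - {"dp": [20,20,-170],"yaw": 0,"grip": 0.45}

```text
time_s: 23.42
tcp_pos: [0.4308, 0.1573, 0.2705]
eef_rot: [179.8, 0.2, 180.0]
contact_force: [-0.5, -1.1, -0.1]
gripper_width: 0.0393
```

```bash
python3 - <<'E'
from h import *
info(); snap('wrist','w14')
import cv2
a=cv2.imread('pics/w14.png')
cv2.imwrite('pics/w14a.png',cv2.resize(a[130:260,180:500],None,fx=2.5,fy=2.5,interpolation=cv2.INTER_CUBIC))
E
```

```text
t 23.43 tcp [0.4308 0.1573 0.2705] rot [179.81   0.21 179.95] F [-0.47 -1.05 -0.06] w 0.0393
```

```bash
python3 - <<'E'
from h import *
info(); snap('wrist','w15'); snap('scene','s15'); snap('top','t15')
import cv2
a=cv2.imread('pics/w15.png'); A=cv2.resize(a[130:260,180:500],None,fx=2.5,fy=2.5,interpolation=cv2.INTER_CUBIC)
a=cv2.imread('pics/s15.png'); B=cv2.resize(a[200:350,140:380],None,fx=800/240,fy=800/240,interpolation=cv2.INTER_CUBIC)
cv2.imwrite('pics/x15.png',cv2.resize(np.vstack([A,B]),None,fx=.7,fy=.7))
E
```

```text
t 23.48 tcp [0.4305 0.1566 0.269 ] rot [1.7990e+02 1.0000e-01 1.7995e+02] F [-0.6  -0.21 -0.88] w 0.0396
```

Request:
apply_moves:
  commands:
    - {"dp": [0,0,0],"yaw": 0,"grip": 0.45}
    - {"dp": [0,0,0],"yaw": 0,"grip": 0.45}

```text
time_s: 23.88
tcp_pos: [0.4307, 0.1558, 0.2675]
eef_rot: [-179.9, -0.0, 179.8]
contact_force: [-0.3, -0.2, -0.0]
gripper_width: 0.0392
```

```bash
cat > pic.py <<'E'
import sys
from h import *
n=sys.argv[1]
info(); snap('wrist','w'+n); snap('scene','s'+n)
a=cv2.imread(f'pics/w{n}.png'); A=cv2.resize(a[100:260,140:500],None,fx=800/360,fy=800/360,interpolation=cv2.INTER_CUBIC)
a=cv2.imread(f'pics/s{n}.png'); B=cv2.resize(a[200:350,140:380],None,fx=800/240,fy=800/240,interpolation=cv2.INTER_CUBIC)
cv2.imwrite(f'pics/x{n}.png',cv2.resize(np.vstack([A,B]),None,fx=.7,fy=.7))
E
python3 pic.py 16
```

```text
t 23.88 tcp [0.4307 0.1558 0.2675] rot [-1.7995e+02 -5.0000e-02  1.7984e+02] F [-0.34 -0.21 -0.02] w 0.0392
```

```bash
python3 - <<'E'
from h import *
snap('wrist','w17'); snap('top','t17')
a=cv2.imread('pics/w17.png'); cv2.imwrite('pics/w17a.png',cv2.resize(a[130:265,150:360],None,fx=3.8,fy=3.8,interpolation=cv2.INTER_CUBIC))
E
python3 - <<'E'
from h import *
np.set_printoptions(precision=4,suppress=True)
W=lambda x,y:(150+(x+.5)/3.8-.5,130+(y+.5)/3.8-.5)
for z in(.052,.056):
    a=atz('w17',*W(172,180),z); b=atz('w17',*W(580,278),z); h=atz('w17',*W(425,240),z)
    print('tip',a,'rim',b,'len',np.linalg.norm(b-a),'handle start',np.linalg.norm(h-a),'ang',np.degrees(np.arctan2(b[1]-a[1],b[0]-a[0])))
print('wheel front edge if z=.1', atz('w17',*W(430,432),.1),atz('w17',*W(310,445),.1),atz('w17',*W(560,470),.1),'knob tip',atz('w17',*W(275,368),.07))
E
```

```text
tip [0.4284 0.0536 0.052 ] rim [0.4617 0.1865 0.052 ] len 0.13701664815413134 handle start 0.08407174364428573 ang 75.90798511577627
tip [0.4275 0.0547 0.056 ] rim [0.4605 0.1862 0.056 ] len 0.13555464977217666 handle start 0.0831746792741386 ang 75.90798511577627
wheel front edge if z=.1 [0.4958 0.1385 0.1   ] [0.5001 0.1019 0.1   ] [0.5085 0.178  0.1   ] knob tip [0.4867 0.0868 0.07  ]
```

```bash
python3 - <<'E'
from h import *
go(.457,.018,.12,180)
E
```

```text
dp [-26.7, -137.9, 147.9] yaw rad -0.0024 rows>= 3.3 j6 -134.8 t 24.075
```

Request:
apply_moves:
  commands:
    - {"dp": [-5,-45,0],"yaw": 0,"grip": 1}
    - {"dp": [-15,-95,20],"yaw": 0,"grip": 1}
    - {"dp": [-26,-138,70],"yaw": 0,"grip": 1}
    - {"dp": [-26,-138,120],"yaw": 0,"grip": 1}
    - {"dp": [-26,-138,148],"yaw": 0,"grip": 1}
    - {"dp": [-26,-138,148],"yaw": 0,"grip": 1}

```text
time_s: 24.82
tcp_pos: [0.455, 0.0172, 0.1184]
eef_rot: [-179.9, -0.2, 179.8]
contact_force: [0.7, -1.3, 0.2]
gripper_width: 0.087
```

```bash
python3 pic.py 18; python3 - <<'E'
from h import *
go(.457,.018,.043,180)
E
```

```text
t 24.82 tcp [0.455  0.0172 0.1184] rot [-179.89   -0.24  179.84] F [ 0.68 -1.31  0.21] w 0.087
dp [0.1, -0.3, 78.0] yaw rad -0.0017 rows>= 1.2 j6 -117.2 t 24.925
```

Request:
apply_moves:
  commands:
    - {"dp": [0,0,30],"yaw": 0,"grip": 1}
    - {"dp": [0,0,60],"yaw": 0,"grip": 1}
    - {"dp": [0,0,76],"yaw": 0,"grip": 1}
    - {"dp": [0,0,76],"yaw": 0,"grip": 1}

```text
time_s: 25.42
tcp_pos: [0.4569, 0.0185, 0.0446]
eef_rot: [-180.0, 0.0, 179.9]
contact_force: [0.3, 0.7, 0.9]
gripper_width: 0.0874
```

```bash
python3 pic.py 19
```

```text
t 25.43 tcp [0.4569 0.0185 0.0446] rot [-1.8000e+02  2.0000e-02  1.7991e+02] F [0.27 0.69 0.88] w 0.0874
```

Request:
apply_moves:
  commands:
    - {"dp": [4,0,0],"yaw": 0,"grip": 1}
    - {"dp": [8,0,0],"yaw": 0,"grip": 1}
    - {"dp": [11,0,0],"yaw": 0,"grip": 1}
    - {"dp": [14,0,0],"yaw": 0,"grip": 1}
    - {"dp": [17,0,0],"yaw": 0,"grip": 1}
    - {"dp": [20,0,0],"yaw": 0,"grip": 1}

```text
time_s: 26.28
tcp_pos: [0.4361, 0.0181, 0.044]
eef_rot: [-180.0, -0.0, 179.9]
contact_force: [1.4, -0.3, 0.7]
gripper_width: 0.0875
```

```bash
python3 pic.py 20
```

```text
t 26.27 tcp [0.4361 0.0181 0.044 ] rot [-180.     -0.    179.88] F [ 1.44 -0.28  0.65] w 0.0875
```

Rotating nicely about the stand. Push on 14 mm.

Request:
apply_moves:
  commands:
    - {"dp": [4,0,0],"yaw": 0,"grip": 1}
    - {"dp": [7,0,0],"yaw": 0,"grip": 1}
    - {"dp": [10,0,0],"yaw": 0,"grip": 1}
    - {"dp": [13,0,0],"yaw": 0,"grip": 1}
    - {"dp": [15,0,0],"yaw": 0,"grip": 1}
    - {"dp": [15,0,0],"yaw": 0,"grip": 1}

```text
time_s: 27.12
tcp_pos: [0.4212, 0.0181, 0.0441]
eef_rot: [180.0, 0.0, 179.9]
contact_force: [0.2, 0.2, 0.3]
gripper_width: 0.0875
```

```bash
python3 pic.py 21
```

```text
t 27.12 tcp [0.4212 0.0181 0.0441] rot [180.     0.   179.88] F [0.16 0.15 0.28] w 0.0875
```

Request:
apply_moves:
  commands:
    - {"dp": [-8,0,0],"yaw": 0,"grip": 1}
    - {"dp": [-10,0,-20],"yaw": 0,"grip": 1}
    - {"dp": [-10,0,-80],"yaw": 0,"grip": 1}
    - {"dp": [-10,0,-140],"yaw": 0,"grip": 1}
    - {"dp": [10,40,-180],"yaw": 0,"grip": 1}
    - {"dp": [20,70,-190],"yaw": 0,"grip": 1}
    - {"dp": [20,70,-190],"yaw": 0,"grip": 1}

```text
time_s: 28.1
tcp_pos: [0.402, 0.0899, 0.2355]
eef_rot: [179.9, 0.1, -180.0]
contact_force: [0.8, -0.4, -0.2]
gripper_width: 0.0877
```

```bash
python3 pic.py 22; python3 - <<'E'
import cv2
a=cv2.imread('pics/w22.png'); cv2.imwrite('pics/w22a.png',cv2.resize(a[130:265,180:430],None,fx=3.2,fy=3.2,interpolation=cv2.INTER_CUBIC))
E
```

```text
t 28.1 tcp [0.402  0.0899 0.2355] rot [ 1.7988e+02  1.5000e-01 -1.7998e+02] F [ 0.77 -0.37 -0.16] w 0.0877
```

```bash
python3 - <<'E'
from h import *
np.set_printoptions(precision=4,suppress=True)
W=lambda x,y:(180+(x+.5)/3.2-.5,130+(y+.5)/3.2-.5)
for z in(.047,.052):
    a=atz('w22',*W(247,157),z); b=atz('w22',*W(553,368),z)
    u=(b-a)/np.linalg.norm(b-a)
    print('tip',a,'rim',b,'len',np.linalg.norm(b-a),'ang',np.degrees(np.arctan2(b[1]-a[1],b[0]-a[0])))
    for s in(.02,.03,.04):
        g=a+u*s; j=np.array([u[1],-u[0],0])
        e=g+.039*u; t=(.495-e[0])/j[0]; print(s,'g',g,'edge y at x=.495',(e+t*j)[1], 'end corner', e+.0965*j)
E
```

```text
tip [0.3966 0.0663 0.047 ] rim [0.479  0.1818 0.047 ] len 0.14185369201100248 ang 54.49907390978093
0.02 g [0.4082 0.0826 0.047 ] edge y at x=.495 0.06862540083312885 end corner [0.5095 0.0583 0.047 ]
0.03 g [0.4141 0.0907 0.047 ] edge y at x=.495 0.08090881156419014 end corner [0.5153 0.0665 0.047 ]
0.04 g [0.4199 0.0989 0.047 ] edge y at x=.495 0.09319222229525145 end corner [0.5211 0.0746 0.047 ]
tip [0.3955 0.0667 0.052 ] rim [0.4767 0.1805 0.052 ] len 0.1398120483649655 ang 54.49907390978093
0.02 g [0.4071 0.083  0.052 ] edge y at x=.495 0.06818283017053017 end corner [0.5083 0.0587 0.052 ]
0.03 g [0.4129 0.0911 0.052 ] edge y at x=.495 0.08046624090159146 end corner [0.5141 0.0668 0.052 ]
0.04 g [0.4187 0.0992 0.052 ] edge y at x=.495 0.09274965163265281 end corner [0.52  0.075 0.052]
```

```bash
python3 - <<'E'
from h import *
go(.4041,.0789,.12,-130)
go(.4041,.0789,.045,-130)
E
```

```text
dp [-2.5, -9.4, 114.0] yaw rad -0.8738 rows>= 4.7 j6 -130.3 t 28.2
dp [-2.5, -9.4, 189.0] yaw rad -0.8738 rows>= 4.7 j6 -130.3 t 28.2
```

Request:
apply_moves:
  commands:
    - {"dp": [0,-2,0],"yaw": -0.17,"grip": 0.5}
    - {"dp": [-2,-5,10],"yaw": -0.35,"grip": 0.5}
    - {"dp": [-2,-9,40],"yaw": -0.53,"grip": 0.5}
    - {"dp": [-2,-9,75],"yaw": -0.71,"grip": 0.5}
    - {"dp": [-2,-9,110],"yaw": -0.873,"grip": 0.5}
    - {"dp": [-2,-9,113],"yaw": -0.873,"grip": 0.5}
    - {"dp": [-2,-9,113],"yaw": -0.873,"grip": 0.5}

```text
time_s: 29.08
tcp_pos: [0.404, 0.0788, 0.1215]
eef_rot: [-180.0, -0.0, -130.3]
contact_force: [0.5, 0.2, -0.2]
gripper_width: 0.0441
```

```bash
python3 - <<'E'
from h import *
info(); snap('wrist','w23'); go(.4041,.0789,.045,-130); print(proj('w23',[.4041,.0789,.052]))
E
```

```text
t 29.07 tcp [0.404  0.0788 0.1215] rot [-1.7998e+02 -5.0000e-02 -1.3033e+02] F [ 0.48  0.19 -0.18] w 0.0441
dp [0.4, -0.0, 77.0] yaw rad -0.0051 rows>= 1.2 j6 -79.2 t 29.125
[278.3938174  218.41950638]
```

Request:
apply_moves:
  commands:
    - {"dp": [0,0,40],"yaw": 0,"grip": 0.5}
    - {"dp": [0,0,66],"yaw": 0,"grip": 0.5}
    - {"dp": [0,0,76],"yaw": 0,"grip": 0.5}
    - {"dp": [0,0,76],"yaw": 0,"grip": 0.2}
    - {"dp": [0,0,76],"yaw": 0,"grip": 0.02}
    - {"dp": [0,0,76],"yaw": 0,"grip": 0.02}
    - {"dp": [0,0,76],"yaw": 0,"grip": 0.02}
    - {"dp": [0,0,76],"yaw": 0,"grip": 0.02}
  newtons: 55

```text
time_s: 30.12
tcp_pos: [0.4037, 0.0793, 0.0454]
eef_rot: [-180.0, 0.0, -130.1]
contact_force: [-0.0, 0.2, 1.0]
gripper_width: 0.0078
```

```bash
python3 pic.py 24
```

```text
t 30.12 tcp [0.4037 0.0793 0.0454] rot [-1.7999e+02  4.0000e-02 -1.3010e+02] F [-0.02  0.21  0.97] w 0.0078
```

Request:
apply_moves:
  commands:
    - {"dp": [0,0,-10],"yaw": 0,"grip": 0.02}
    - {"dp": [0,0,-25],"yaw": 0,"grip": 0.02}
    - {"dp": [0,0,-45],"yaw": 0,"grip": 0.02}
    - {"dp": [0,0,-65],"yaw": 0,"grip": 0.02}
    - {"dp": [0,0,-75],"yaw": 0,"grip": 0.02}
    - {"dp": [0,0,-75],"yaw": 0,"grip": 0.02}

```text
time_s: 30.98
tcp_pos: [0.4036, 0.0794, 0.1206]
eef_rot: [-180.0, 0.1, -130.1]
contact_force: [-0.7, -0.7, -1.0]
gripper_width: 0.008
```

```bash
python3 pic.py 25
```

```text
t 30.98 tcp [0.4036 0.0794 0.1206] rot [-1.7999e+02  8.0000e-02 -1.3011e+02] F [-0.68 -0.72 -1.04] w 0.008
```

```bash
python3 - <<'E'
from h import *
for u in(150,250,330): print(atz('top0',u,257.5,0),atz('top0',u,263,0))
E
```

```text
[0.38373601 0.38270896 0.        ] [0.36906207 0.38253299 0.        ]
[0.38273461 0.11446438 0.        ] [0.36808575 0.11446421 0.        ]
[ 0.38193589 -0.09948876  0.        ] [ 0.36730703 -0.09934911  0.        ]
```

```bash
python3 - <<'E'
from h import *
go(.398,.212,.21,-90)
E
```

```text
dp [-98.4, 89.6, -90.4] yaw rad -0.7002 rows>= 3.7 j6 -79.0 t 31.075
```

Request:
apply_moves:
  commands:
    - {"dp": [0,0,-30],"yaw": 0,"grip": 0.02}
    - {"dp": [0,0,-70],"yaw": -0.1,"grip": 0.02}
    - {"dp": [0,0,-90],"yaw": -0.25,"grip": 0.02}
    - {"dp": [-10,20,-90],"yaw": -0.4,"grip": 0.02}
    - {"dp": [-30,40,-90],"yaw": -0.55,"grip": 0.02}
    - {"dp": [-55,60,-90],"yaw": -0.7,"grip": 0.02}
    - {"dp": [-80,78,-90],"yaw": -0.7,"grip": 0.02}
    - {"dp": [-98,90,-90],"yaw": -0.7,"grip": 0.02}
    - {"dp": [-98,90,-90],"yaw": -0.7,"grip": 0.02}

```text
time_s: 32.2
tcp_pos: [0.3977, 0.213, 0.2092]
eef_rot: [179.9, -0.1, -89.9]
contact_force: [0.4, -0.6, -1.3]
gripper_width: 0.0078
```

```bash
python3 pic.py 26; python3 -c "
from h import *
go(.398,.212,.03,-90)"
```

```text
t 32.2 tcp [0.3977 0.213  0.2092] rot [ 1.7994e+02 -8.0000e-02 -8.9940e+01] F [ 0.42 -0.63 -1.29] w 0.0078
dp [-0.6, -0.8, 179.4] yaw rad 0.0001 rows>= 2.9 j6 -53.2 t 32.3
```

Request:
apply_moves:
  commands:
    - {"dp": [0,0,60],"yaw": 0,"grip": 0.02}
    - {"dp": [0,0,115],"yaw": 0,"grip": 0.02}
    - {"dp": [0,0,160],"yaw": 0,"grip": 0.02}
    - {"dp": [0,0,185],"yaw": 0,"grip": 0.02}
    - {"dp": [0,0,194],"yaw": 0,"grip": 0.02}
    - {"dp": [0,0,197],"yaw": 0,"grip": 0.02}
    - {"dp": [0,0,197],"yaw": 0,"grip": 0.02}

```text
time_s: 33.17
tcp_pos: [0.3982, 0.2125, 0.0139]
eef_rot: [-179.9, 0.1, -90.0]
contact_force: [0.6, 0.3, -0.6]
gripper_width: 0.0079
```

```bash
python3 pic.py 27
```

```text
t 33.17 tcp [0.3982 0.2125 0.0139] rot [-1.7994e+02  6.0000e-02 -9.0000e+01] F [ 0.62  0.33 -0.62] w 0.0079
```

Request:
apply_moves:
  commands:
    - {"dp": [0,0,2],"yaw": 0,"grip": 0.02}
    - {"dp": [0,0,4],"yaw": 0,"grip": 0.02}
    - {"dp": [0,0,6],"yaw": 0,"grip": 0.02}
    - {"dp": [0,0,7.5],"yaw": 0,"grip": 0.02}
    - {"dp": [0,0,7.5],"yaw": 0,"grip": 0.02}

```text
time_s: 33.9
tcp_pos: [0.3977, 0.212, 0.0054]
eef_rot: [180.0, -0.0, -90.0]
contact_force: [-0.3, -0.6, -0.9]
gripper_width: 0.0076
```

```bash
python3 pic.py 28; python3 -c "
import cv2
a=cv2.imread('pics/s28.png');cv2.imwrite('pics/s28a.png',cv2.resize(a[270:400,90:310],None,fx=3.5,fy=3.5,interpolation=cv2.INTER_CUBIC))"
```

```text
t 33.9 tcp [0.3977 0.212  0.0054] rot [ 1.7998e+02 -2.0000e-02 -9.0000e+01] F [-0.33 -0.64 -0.93] w 0.0076
```

Request:
apply_moves:
  commands:
    - {"dp": [0,0,1.5],"yaw": 0,"grip": 0.02}
    - {"dp": [0,0,2.5],"yaw": 0,"grip": 0.02}
    - {"dp": [0,0,2.5],"yaw": 0,"grip": 0.02}

```text
time_s: 34.38
tcp_pos: [0.398, 0.2124, 0.0041]
eef_rot: [-180.0, 0.0, -90.0]
contact_force: [-4.5, -1.9, 16.7]
gripper_width: 0.0078
```

Request:
apply_moves:
  commands:
    - {"dp": [0,0,-0.8],"yaw": 0,"grip": 0.02}
    - {"dp": [0,0,-0.8],"yaw": 0,"grip": 0.14}
    - {"dp": [0,0,-0.8],"yaw": 0,"grip": 0.16}
    - {"dp": [0,0,-0.8],"yaw": 0,"grip": 0.2}
    - {"dp": [0,0,-0.8],"yaw": 0,"grip": 0.25}
    - {"dp": [0,0,-0.8],"yaw": 0,"grip": 0.28}
    - {"dp": [0,0,-0.8],"yaw": 0,"grip": 0.28}

```text
time_s: 35.25
tcp_pos: [0.3978, 0.2121, 0.0038]
eef_rot: [180.0, -0.0, -90.0]
contact_force: [-0.2, -0.8, -0.1]
gripper_width: 0.0246
```

```bash
python3 pic.py 29; python3 -c "
import cv2
a=cv2.imread('pics/s29.png');cv2.imwrite('pics/s29a.png',cv2.resize(a[270:400,90:310],None,fx=3.5,fy=3.5,interpolation=cv2.INTER_CUBIC))"
```

```text
t 35.25 tcp [0.3978 0.2121 0.0038] rot [180.  -0. -90.] F [-0.2  -0.78 -0.1 ] w 0.0246
```

Request:
apply_moves:
  commands:
    - {"dp": [0,0,-20],"yaw": 0,"grip": 0.28}
    - {"dp": [0,0,-40],"yaw": 0,"grip": 0.28}
    - {"dp": [-30,0,-45],"yaw": 0,"grip": 0.28}
    - {"dp": [-70,0,-45],"yaw": 0,"grip": 0.28}
    - {"dp": [-100,0,-45],"yaw": 0,"grip": 0.28}
    - {"dp": [-100,0,-45],"yaw": 0,"grip": 0.28}

```text
time_s: 36.1
tcp_pos: [0.398, 0.314, 0.0488]
eef_rot: [-180.0, 0.0, -89.9]
contact_force: [-0.6, -0.1, 1.1]
gripper_width: 0.0245
```

```bash
python3 pic.py 30; python3 -c "
import cv2
a=cv2.imread('pics/s30.png');cv2.imwrite('pics/s30a.png',cv2.resize(a[270:400,90:310],None,fx=3.5,fy=3.5,interpolation=cv2.INTER_CUBIC))"
```

```text
t 36.1 tcp [0.398  0.314  0.0488] rot [-1.7997e+02  3.0000e-02 -8.9890e+01] F [-0.61 -0.09  1.06] w 0.0245
```

```bash
python3 - <<'E'
from h import *
print(atz('w30',279.5,47,.006),atz('w30',281.5,263,.008)); go(.398,.312,.005,-90)
E
```

```text
[0.39855113 0.19783897 0.006     ] [0.39667063 0.33787683 0.008     ]
dp [-0.3, -0.7, 43.5] yaw rad 0.0003 rows>= 0.7 j6 -60.4 t 36.2
```

Request:
apply_moves:
  commands:
    - {"dp": [0,0,20],"yaw": 0,"grip": 0.28}
    - {"dp": [0,0,34],"yaw": 0,"grip": 0.28}
    - {"dp": [0,0,40],"yaw": 0,"grip": 0.28}
    - {"dp": [0,0,43],"yaw": 0,"grip": 0.28}
    - {"dp": [0,0,43],"yaw": 0,"grip": 0.28}

```text
time_s: 36.83
tcp_pos: [0.3979, 0.3121, 0.006]
eef_rot: [-180.0, 0.0, -90.0]
contact_force: [-0.2, -0.5, -0.6]
gripper_width: 0.0243
```

```bash
python3 -c "
from h import *
info()"
```

```text
t 36.83 tcp [0.3979 0.3121 0.006 ] rot [-180.      0.    -90.01] F [-0.16 -0.49 -0.56] w 0.0243
```

Request:
apply_moves:
  commands:
    - {"dp": [0,0,2],"yaw": 0,"grip": 0.28}
    - {"dp": [0,0,2],"yaw": 0,"grip": 0.05}
    - {"dp": [0,0,2],"yaw": 0,"grip": 0.05}
    - {"dp": [0,0,2],"yaw": 0,"grip": 0.05}
    - {"dp": [0,0,2],"yaw": 0,"grip": 0.05}
  newtons: 7

```text
time_s: 37.45
tcp_pos: [0.3978, 0.3122, 0.004]
eef_rot: [-180.0, 0.0, -90.0]
contact_force: [0.2, 0.1, 1.3]
gripper_width: 0.0135
```

Request:
apply_moves:
  commands:
    - {"dp": [0.5,0,-10],"yaw": 0,"grip": 0.05}
    - {"dp": [1.7,0,-20],"yaw": 0,"grip": 0.05}
    - {"dp": [4,0,-30],"yaw": 0,"grip": 0.05}
    - {"dp": [7,0,-39],"yaw": 0,"grip": 0.05}
    - {"dp": [11,0,-48],"yaw": 0,"grip": 0.05}
    - {"dp": [15,0,-57],"yaw": 0,"grip": 0.05}
    - {"dp": [15,0,-57],"yaw": 0,"grip": 0.05}

```text
time_s: 38.33
tcp_pos: [0.398, 0.2972, 0.0617]
eef_rot: [-180.0, 0.1, -90.0]
contact_force: [-0.2, 0.9, -0.2]
gripper_width: 0.0135
```

```bash
python3 pic.py 31; python3 -c "
import cv2
a=cv2.imread('pics/s31.png');cv2.imwrite('pics/s31a.png',cv2.resize(a[250:400,90:310],None,fx=3.5,fy=3.5,interpolation=cv2.INTER_CUBIC))"
```

```text
t 38.33 tcp [0.398  0.2972 0.0617] rot [-1.7996e+02  7.0000e-02 -9.0020e+01] F [-0.19  0.86 -0.24] w 0.0135
```

Request:
apply_moves:
  commands:
    - {"dp": [0,0,10],"yaw": 0,"grip": 0.05}
    - {"dp": [0,0,20],"yaw": 0,"grip": 0.05}
    - {"dp": [0,0,20],"yaw": 0,"grip": 0.05}
    - {"dp": [0,0,20],"yaw": 0,"grip": 0.05}
  newtons: 3

```text
time_s: 38.92
tcp_pos: [0.3976, 0.2969, 0.0405]
eef_rot: [180.0, -0.1, -90.0]
contact_force: [-0.6, -0.4, -0.6]
gripper_width: 0.0135
```

```bash
python3 pic.py 32; python3 -c "
import cv2
a=cv2.imread('pics/s32.png');cv2.imwrite('pics/s32a.png',cv2.resize(a[250:400,90:310],None,fx=3.5,fy=3.5,interpolation=cv2.INTER_CUBIC))"
```

```text
t 38.92 tcp [0.3976 0.2969 0.0405] rot [ 1.7997e+02 -5.0000e-02 -8.9990e+01] F [-0.59 -0.39 -0.62] w 0.0135
```

Request:
apply_moves:
  commands:
    - {"dp": [2,0,-5],"yaw": 0,"grip": 0.05}
    - {"dp": [5,0,-12],"yaw": 0,"grip": 0.05}
    - {"dp": [9,0,-19],"yaw": 0,"grip": 0.05}
    - {"dp": [14,0,-26],"yaw": 0,"grip": 0.05}
    - {"dp": [19,0,-33],"yaw": 0,"grip": 0.05}
    - {"dp": [25,0,-40],"yaw": 0,"grip": 0.05}
    - {"dp": [32,0,-47],"yaw": 0,"grip": 0.05}
    - {"dp": [32,0,-47],"yaw": 0,"grip": 0.05}

```text
time_s: 40.02
tcp_pos: [0.3979, 0.2648, 0.0885]
eef_rot: [-180.0, 0.0, -90.0]
contact_force: [0.3, -0.1, -0.6]
gripper_width: 0.0135
```

```bash
python3 pic.py 33; python3 -c "
import cv2
a=cv2.imread('pics/s33.png');cv2.imwrite('pics/s33a.png',cv2.resize(a[230:380,90:310],None,fx=3.5,fy=3.5,interpolation=cv2.INTER_CUBIC))"
```

```text
t 40.02 tcp [0.3979 0.2648 0.0885] rot [-1.7997e+02  5.0000e-02 -9.0030e+01] F [ 0.33 -0.13 -0.6 ] w 0.0135
```

Request:
apply_moves:
  commands:
    - {"dp": [8,0,-5],"yaw": 0,"grip": 0.05}
    - {"dp": [18,0,-12],"yaw": 0,"grip": 0.05}
    - {"dp": [28,0,-17],"yaw": 0,"grip": 0.05}
    - {"dp": [38,0,-21],"yaw": 0,"grip": 0.05}
    - {"dp": [48,0,-24],"yaw": 0,"grip": 0.05}
    - {"dp": [58,0,-26],"yaw": 0,"grip": 0.05}
    - {"dp": [66,0,-27],"yaw": 0,"grip": 0.05}
    - {"dp": [66,0,-27],"yaw": 0,"grip": 0.05}

```text
time_s: 41.12
tcp_pos: [0.3977, 0.1985, 0.1149]
eef_rot: [180.0, 0.0, -90.0]
contact_force: [-0.1, 0.8, -0.3]
gripper_width: 0.0137
```

```bash
python3 pic.py 34; python3 -c "
import cv2
a=cv2.imread('pics/s34.png');cv2.imwrite('pics/s34a.png',cv2.resize(a[230:380,130:350],None,fx=3.5,fy=3.5,interpolation=cv2.INTER_CUBIC))"
```

```text
t 41.12 tcp [0.3977 0.1985 0.1149] rot [180.     0.   -90.04] F [-0.08  0.84 -0.33] w 0.0137
```

```bash
python3 - <<'E'
from h import *
for t in(30,35,40,45,50,55,60): 
    th=np.radians(t); print(t,proj('w34',[.398,.1985-.114*np.cos(th),.118-.114*np.sin(th)]))
W=lambda x,y:(175+(x+.5)/4-.5,140+(y+.5)/4-.5)
go(.458,-.01,.2,-97)
E
```

```text
30 [279.46157673  80.70542456]
35 [279.43236339  90.38134519]
40 [279.40639315 100.25604475]
45 [279.38334816 110.27264702]
50 [279.36294954 120.38930553]
55 [279.34495406 130.57610391]
60 [279.32915073 140.8126007 ]
dp [209.1, -60.2, -85.2] yaw rad 0.122 rows>= 3.7 j6 -52.1 t 41.225
```

```bash
python3 - <<'E'
from h import *
for p in((210,190),(262,189),(245,205)): print([np.round(atz('top0',*p,z),3) for z in(.1,.2,.3)])
go(.41,.05,.19,-93); go(.463,-.0245,.19,-97)
E
```

```text
[array([0.555, 0.208, 0.1  ]), array([0.546, 0.194, 0.2  ]), array([0.537, 0.179, 0.3  ])]
[array([0.557, 0.077, 0.1  ]), array([0.548, 0.072, 0.2  ]), array([0.538, 0.067, 0.3  ])]
[array([0.517, 0.12 , 0.1  ]), array([0.511, 0.112, 0.2  ]), array([0.504, 0.104, 0.3  ])]
dp [149.1, -12.2, -75.2] yaw rad 0.0522 rows>= 2.7 j6 -52.1 t 41.225
dp [223.6, -65.2, -75.2] yaw rad 0.122 rows>= 3.9 j6 -52.1 t 41.225
```

Request:
apply_moves:
  commands:
    - {"dp": [0,0,-35],"yaw": 0,"grip": 0.05}
    - {"dp": [10,0,-75],"yaw": 0,"grip": 0.05}
    - {"dp": [50,-4,-75],"yaw": 0.02,"grip": 0.05}
    - {"dp": [100,-8,-75],"yaw": 0.04,"grip": 0.05}
    - {"dp": [150,-14,-75],"yaw": 0.05,"grip": 0.05}
    - {"dp": [190,-40,-75],"yaw": 0.09,"grip": 0.05}
    - {"dp": [220,-62,-75],"yaw": 0.122,"grip": 0.05}
    - {"dp": [223,-65,-75],"yaw": 0.122,"grip": 0.05}
    - {"dp": [223,-65,-75],"yaw": 0.122,"grip": 0.05}
  newtons: 12

```text
time_s: 42.35
tcp_pos: [0.4627, -0.0239, 0.1895]
eef_rot: [179.9, -0.0, -97.0]
contact_force: [0.3, 0.4, -1.7]
gripper_width: 0.0132
```

```bash
python3 pic.py 35; python3 - <<'E'
from h import *
st=get_state(); p=st['tcp_pos']; u=np.array([-.1207,-.9927])
for t in(45,50,55,60,65,70): 
    th=np.radians(t); q=p[:2]+u*.114*np.cos(th); print(t,proj('w35',[*q,p[2]+.003-.114*np.sin(th)]))
go(.463,-.0245,.1126,-97)
print('face pts',proj('w35',[.4537,-.1015,.038]))
E
```

```text
t 42.35 tcp [ 0.4627 -0.0239  0.1895] rot [ 1.7995e+02 -2.0000e-02 -9.7030e+01] F [ 0.31  0.36 -1.75] w 0.0132
45 [279.75167878 111.0727198 ]
50 [279.72054234 121.16121034]
55 [279.69461685 131.32311178]
60 [279.6734275  141.53771698]
65 [279.65657048 151.79189012]
70 [279.64370493 162.07853974]
dp [1.1, -0.8, 77.1] yaw rad 0.001 rows>= 1.2 j6 -28.5 t 42.45
face pts [278.64008899 112.60527265]
```

Request:
apply_moves:
  commands:
    - {"dp": [0,0,35],"yaw": 0,"grip": 0.05}
    - {"dp": [0,0,65],"yaw": 0,"grip": 0.05}
    - {"dp": [0,0,76],"yaw": 0,"grip": 0.05}
    - {"dp": [0,0,76],"yaw": 0,"grip": 0.05}

```text
time_s: 42.95
tcp_pos: [0.4626, -0.0235, 0.1139]
eef_rot: [180.0, -0.0, -96.9]
contact_force: [0.4, 0.6, -1.5]
gripper_width: 0.0133
```

```bash
python3 pic.py 36
```

```text
t 42.95 tcp [ 0.4626 -0.0235  0.1139] rot [ 1.7996e+02 -3.0000e-02 -9.6920e+01] F [ 0.35  0.57 -1.52] w 0.0133
```

Request:
apply_moves:
  commands:
    - {"dp": [6,0,0],"yaw": 0,"grip": 0.05}
    - {"dp": [12,0,0],"yaw": 0,"grip": 0.05}
    - {"dp": [17,0,-3],"yaw": 0,"grip": 0.05}
    - {"dp": [22,0,-6],"yaw": 0,"grip": 0.05}
    - {"dp": [27,0,-8.5],"yaw": 0,"grip": 0.05}
    - {"dp": [32,0,-10.5],"yaw": 0,"grip": 0.05}
    - {"dp": [37,0,-12.5],"yaw": 0,"grip": 0.05}
    - {"dp": [42,0,-14],"yaw": 0,"grip": 0.05}
    - {"dp": [47,0,-15.5],"yaw": 0,"grip": 0.05}
    - {"dp": [47,0,-15.5],"yaw": 0,"grip": 0.05}
  newtons: 4

```text
time_s: 44.3
tcp_pos: [0.457, -0.0709, 0.1294]
eef_rot: [-180.0, -0.0, -97.0]
contact_force: [-0.4, -0.4, -0.7]
gripper_width: 0.0137
```

```bash
python3 pic.py 37; python3 - <<'E'
from h import *
st=get_state(); p=st['tcp_pos']; u=np.array([-.1207,-.9927])
for t in(50,55,60,65,70,75,80,85,90): 
    th=np.radians(t); q=p[:2]+u*.114*np.cos(th); print(t,proj('w37',[*q,p[2]+.003-.114*np.sin(th)]))
E
```

```text
t 44.3 tcp [ 0.457  -0.0709  0.1294] rot [-180.     -0.    -97.01] F [-0.35 -0.44 -0.7 ] w 0.0137
50 [279.46680819 120.66630632]
55 [279.45418112 130.83235562]
60 [279.44392432 141.04987978]
65 [279.43583568 151.30576493]
70 [279.42974463 161.59292834]
75 [279.42550868 171.9091208 ]
80 [279.42301031 182.25598803]
85 [279.4221545  192.63833671]
90 [279.42286658 203.06356145]
```

Request:
apply_moves:
  commands:
    - {"dp": [5,0,-1],"yaw": 0,"grip": 0.05}
    - {"dp": [10,0,-1.7],"yaw": 0,"grip": 0.05}
    - {"dp": [15,0,-2],"yaw": 0,"grip": 0.05}
    - {"dp": [20,0,-2.2],"yaw": 0,"grip": 0.05}
    - {"dp": [22,0,-2.2],"yaw": 0,"grip": 0.05}
    - {"dp": [22,0,-2.2],"yaw": 0,"grip": 0.05}

```text
time_s: 45.15
tcp_pos: [0.4543, -0.0926, 0.1315]
eef_rot: [180.0, -0.0, -97.0]
contact_force: [0.0, -0.1, -1.2]
gripper_width: 0.0131
```

```bash
python3 pic.py 38; python3 - <<'E'
from h import *
st=get_state(); p=st['tcp_pos']; u=np.array([-.1207,-.9927])
for t in(80,85,90,95): 
    th=np.radians(t); q=p[:2]+u*.114*np.cos(th); print(t,proj('w38',[*q,p[2]+.003-.114*np.sin(th)]))
import cv2
a=cv2.imread('pics/w38.png'); cv2.imwrite('pics/w38a.png',cv2.resize(a[140:290,200:360],None,fx=4,fy=4,interpolation=cv2.INTER_CUBIC))
E
```

```text
t 45.15 tcp [ 0.4543 -0.0926  0.1315] rot [ 1.7999e+02 -1.0000e-02 -9.7010e+01] F [ 0.02 -0.08 -1.15] w 0.0131
80 [279.29298009 182.3157991 ]
85 [279.29329853 192.70264984]
90 [279.29503126 203.13243231]
95 [279.29812892 213.61473116]
```

Request:
apply_moves:
  commands:
    - {"dp": [0,0,0],"yaw": 0,"grip": 0.05}
    - {"dp": [-3,0,0],"yaw": 0,"grip": 0.05}
    - {"dp": [-12,0,-10],"yaw": 0,"grip": 0.05}
    - {"dp": [-30,0,-50],"yaw": 0,"grip": 0.05}
    - {"dp": [-40,0,-95],"yaw": 0,"grip": 0.05}
    - {"dp": [-40,0,-95],"yaw": 0,"grip": 0.05}
    - {"dp": [-40,0,-95],"yaw": 0,"grip": 0.05}
  newtons: 40

```text
time_s: 46.12
tcp_pos: [0.459, -0.0523, 0.2267]
eef_rot: [-180.0, 0.0, -97.0]
contact_force: [0.1, -0.3, -1.0]
gripper_width: 0.0104
```

```bash
python3 pic.py 39; python3 - <<'E'
from h import *
st=get_state(); p=st['tcp_pos']; u=np.array([-.1207,-.9927])
for t in(80,85,90,95): 
    th=np.radians(t); q=p[:2]+u*.114*np.cos(th); print(t,proj('w39',[*q,p[2]+.003-.114*np.sin(th)]))
import cv2
a=cv2.imread('pics/w39.png'); cv2.imwrite('pics/w39a.png',cv2.resize(a[140:290,200:360],None,fx=4,fy=4,interpolation=cv2.INTER_CUBIC))
E
```

```text
t 46.12 tcp [ 0.459  -0.0523  0.2267] rot [-1.7998e+02  3.0000e-02 -9.6970e+01] F [ 0.09 -0.3  -1.03] w 0.0104
80 [279.90168178 181.13987755]
85 [279.88531816 191.51705239]
90 [279.87196567 201.93411979]
95 [279.86150143 212.40052557]
```

```bash
python3 - <<'E'
import cv2,numpy as np
A=[]
for n in('w13','w39'):
    a=cv2.imread(f'pics/{n}.png'); A.append(cv2.resize(a[180:360,220:340],None,fx=3.3,fy=3.3,interpolation=cv2.INTER_CUBIC))
o=np.hstack(A); cv2.imwrite('pics/cmp.png',np.clip(o.astype(float)*1.8,0,255).astype('uint8')); print(o.shape)
E
```

```text
(594, 792, 3)
```

```bash
python3 - <<'E'
from h import *
def chk(fn,p,u,s0,L):
    # circle extremity rows for tip (r5) and handle bottom (r7) for offset a, tilt
    for a in(0,.003,.006,.009):
        for t in(0,2,4,6):
            r=[]
            for s,rad in((0,.005),(.085,.007)):
                d=L-s # dist below pivot
                c=np.array([*(p[:2]+u*(a+d*np.sin(np.radians(t)))),p[2]+s0-d*np.cos(np.radians(t))])
                r.append(min(proj(fn,c+rad*np.array([np.cos(q),np.sin(q),0]))[1] for q in np.linspace(0,6.28,40)))
            print(fn,a,t,np.round(r,1))
chk('w39',np.array([.459,-.0523,.2267]),np.array([-.1207,-.9927]),.003,.114)
print()
chk('w13',np.array([.4506,.136,.2002]),np.array([-1,0]),0,.09)
E
```

```text
w39 0 0 [197.5 230.8]
w39 0 2 [193.2 229.3]
w39 0 4 [189.  227.9]
w39 0 6 [184.8 226.5]
w39 0.003 0 [194.3 226.4]
w39 0.003 2 [190.  224.9]
w39 0.003 4 [185.8 223.5]
w39 0.003 6 [181.5 222.1]
w39 0.006 0 [191.1 222. ]
w39 0.006 2 [186.8 220.5]
w39 0.006 4 [182.5 219.1]
w39 0.006 6 [178.2 217.6]
w39 0.009 0 [187.8 217.6]
w39 0.009 2 [183.5 216.1]
w39 0.009 4 [179.2 214.6]
w39 0.009 6 [174.9 213.1]

w13 0 0 [205.1 245.6]
w13 0 2 [201.6 245.3]
w13 0 4 [198.  245.1]
w13 0 6 [194.5 244.8]
w13 0.003 0 [201.7 240.8]
w13 0.003 2 [198.1 240.6]
w13 0.003 4 [194.6 240.3]
w13 0.003 6 [191. 240.]
w13 0.006 0 [198.3 236. ]
w13 0.006 2 [194.7 235.7]
w13 0.006 4 [191.1 235.5]
w13 0.006 6 [187.5 235.2]
w13 0.009 0 [194.8 231.2]
w13 0.009 2 [191.2 230.9]
w13 0.009 4 [187.6 230.6]
w13 0.009 6 [183.9 230.3]
```

```bash
python3 - <<'E'
import cv2
a=cv2.imread('pics/s39.png'); cv2.imwrite('pics/s39a.png',cv2.resize(a[90:270,260:400],None,fx=4.2,fy=4.2,interpolation=cv2.INTER_CUBIC))
E
python3 - <<'E'
from h import *
go(.43,.13,.227,180)
E
```

```text
dp [-177.9, 50.5, -1.3] yaw rad 1.4487 rows>= 7.8 j6 -25.0 t 46.225
```

Request:
apply_moves:
  commands:
    - {"dp": [-5,2,0],"yaw": 0.08,"grip": 0.05}
    - {"dp": [-18,5,0],"yaw": 0.2,"grip": 0.05}
    - {"dp": [-35,10,0],"yaw": 0.33,"grip": 0.05}
    - {"dp": [-53,15,0],"yaw": 0.47,"grip": 0.05}
    - {"dp": [-71,20,0],"yaw": 0.61,"grip": 0.05}
    - {"dp": [-90,25,0],"yaw": 0.76,"grip": 0.05}
    - {"dp": [-110,31,0],"yaw": 0.91,"grip": 0.05}
    - {"dp": [-130,37,0],"yaw": 1.06,"grip": 0.05}
    - {"dp": [-150,43,0],"yaw": 1.21,"grip": 0.05}
    - {"dp": [-167,48,0],"yaw": 1.35,"grip": 0.05}
    - {"dp": [-178,50,0],"yaw": 1.449,"grip": 0.05}
    - {"dp": [-178,50,0],"yaw": 1.449,"grip": 0.05}

```text
time_s: 47.72
tcp_pos: [0.4309, 0.1301, 0.2256]
eef_rot: [-179.9, -0.1, -179.9]
contact_force: [0.1, 0.0, -0.9]
gripper_width: 0.0098
```

```bash
python3 pic.py 40; python3 - <<'E'
import cv2
a=cv2.imread('pics/w40.png'); cv2.imwrite('pics/w40a.png',cv2.resize(a[120:270,200:360],None,fx=4,fy=4,interpolation=cv2.INTER_CUBIC))
a=cv2.imread('pics/s40.png'); cv2.imwrite('pics/s40a.png',cv2.resize(a[120:320,160:320],None,fx=3.5,fy=3.5,interpolation=cv2.INTER_CUBIC))
E
```

```text
t 47.73 tcp [0.4309 0.1301 0.2256] rot [-1.7992e+02 -9.0000e-02 -1.7993e+02] F [ 0.06  0.03 -0.87] w 0.0098
```

```bash
python3 - <<'E'
from h import *
S=lambda x,y:(160+(x+.5)/3.5-.5,120+(y+.5)/3.5-.5)
W=lambda x,y:(200+(x+.5)/4-.5,120+(y+.5)/4-.5)
tip=tri([('s40',*S(329,480)),('w40',*W(317,298))]); print('tip',tip, proj('s40',tip)-S(329,480),proj('w40',tip)-W(317,298))
j=tri([('s40',*S(305,347)),('w40',*W(318,510))]); print('junc',j,proj('s40',j)-S(305,347)); d=j-tip; print(np.linalg.norm(d), np.degrees(np.arctan2(np.hypot(d[0],d[1]),d[2])))
for y in(290,298,306): print(atz('w40',*W(317,y),.118))
E
```

```text
tip [0.42119839 0.13066558 0.11533178] [-0.38656033 -0.05511314] [-0.62520917 -0.49454636]
junc [0.43683147 0.13083741 0.19318255] [-0.57277637 -0.17366043]
0.07940506756998263 11.355128317260636
[0.41909128 0.13122956 0.118     ]
[0.42093279 0.13123311 0.118     ]
[0.42278181 0.13123667 0.118     ]
```

```bash
python3 - <<'E'
from h import *
go(.4592,.1355,.172,180)
E
```

```text
dp [-28.3, 5.9, 53.9] yaw rad 0.0021 rows>= 1.0 j6 -131.8 t 47.825
```

Request:
apply_moves:
  commands:
    - {"dp": [-8,2,10],"yaw": 0,"grip": 0.05}
    - {"dp": [-20,4,28],"yaw": 0,"grip": 0.05}
    - {"dp": [-28,5.5,45],"yaw": 0,"grip": 0.05}
    - {"dp": [-28,5.5,54],"yaw": 0,"grip": 0.05}
    - {"dp": [-28,5.5,54],"yaw": 0,"grip": 0.05}

```text
time_s: 48.45
tcp_pos: [0.4588, 0.1349, 0.1717]
eef_rot: [-179.9, -0.1, 180.0]
contact_force: [-0.3, -0.4, -0.1]
gripper_width: 0.0102
```

```bash
python3 pic.py 41; python3 - <<'E'
import cv2
a=cv2.imread('pics/w41.png'); cv2.imwrite('pics/w41a.png',cv2.resize(a[120:270,200:360],None,fx=4,fy=4,interpolation=cv2.INTER_CUBIC))
a=cv2.imread('pics/s41.png'); cv2.imwrite('pics/s41a.png',cv2.resize(a[180:320,180:320],None,fx=4,fy=4,interpolation=cv2.INTER_CUBIC))
E
```

```text
t 48.45 tcp [0.4588 0.1349 0.1717] rot [-1.7993e+02 -9.0000e-02  1.7997e+02] F [-0.32 -0.35 -0.05] w 0.0102
```

```bash
python3 - <<'E'
from h import *
S=lambda x,y:(180+(x+.5)/4-.5,180+(y+.5)/4-.5)
W=lambda x,y:(200+(x+.5)/4-.5,120+(y+.5)/4-.5)
tip=tri([('s41',*S(261,364)),('w41',*W(318,294))]); print('tip',tip, proj('s41',tip)-S(261,364))
print(proj('w41',[.4503,.1363,.045]), W(318,272)); print('hole if edges x290-348,y top 258',atz('w41',*W(318.5,258+27),.045))
for d in(.0065,): 
  for q in(0,90,180,270): print(proj('w41',[.4503+d*np.cos(np.radians(q)),.1363+d*np.sin(np.radians(q)),.045]))
E
```

```text
tip [0.44847305 0.13631035 0.0622818 ] [0.01626781 0.0018462 ]
[279.16211046 190.29116991] (279.125, 187.625)
hole if edges x290-348,y top 258 [0.45087295 0.13638396 0.045     ]
[279.15842268 196.87362027]
[285.99576756 190.29629935]
[279.16584807 183.61976925]
[272.32899383 190.28604087]
```

Request:
apply_moves:
  commands:
    - {"dp": [-1,0,8],"yaw": 0,"grip": 0.05}
    - {"dp": [-1,0,14],"yaw": 0,"grip": 0.05}
    - {"dp": [-1,0,18],"yaw": 0,"grip": 0.05}
    - {"dp": [-1,0,21],"yaw": 0,"grip": 0.05}
    - {"dp": [-1,0,24],"yaw": 0,"grip": 0.05}
    - {"dp": [-1,0,24],"yaw": 0,"grip": 0.05}

```text
time_s: 49.3
tcp_pos: [0.4602, 0.1355, 0.1483]
eef_rot: [-180.0, -0.0, 180.0]
contact_force: [0.5, 0.1, -0.6]
gripper_width: 0.0096
```

```bash
python3 pic.py 42; python3 - <<'E'
import cv2
a=cv2.imread('pics/w42.png'); cv2.imwrite('pics/w42a.png',cv2.resize(a[120:270,200:360],None,fx=4,fy=4,interpolation=cv2.INTER_CUBIC))
E
```

```text
t 49.3 tcp [0.4602 0.1355 0.1483] rot [-1.7999e+02 -2.0000e-02  1.7999e+02] F [ 0.53  0.13 -0.57] w 0.0096
```

Request:
apply_moves:
  commands:
    - {"dp": [0,0,2],"yaw": 0,"grip": 0.05}
    - {"dp": [0,0,4],"yaw": 0,"grip": 0.05}
    - {"dp": [0,0,6],"yaw": 0,"grip": 0.05}
    - {"dp": [0,0,6],"yaw": 0,"grip": 0.05}

```text
time_s: 49.9
tcp_pos: [0.4601, 0.1355, 0.1423]
eef_rot: [-180.0, -0.0, 180.0]
contact_force: [-0.9, -0.3, -0.9]
gripper_width: 0.01
```

```bash
python3 pic.py 43; python3 - <<'E'
import cv2,numpy as np
a=cv2.imread('pics/w43.png'); A=cv2.resize(a[120:270,200:360],None,fx=3.5,fy=3.5,interpolation=cv2.INTER_CUBIC)
a=cv2.imread('pics/s43.png'); B=cv2.resize(a[190:340,180:320],None,fx=3.5,fy=3.5,interpolation=cv2.INTER_CUBIC)
cv2.imwrite('pics/x43.png',np.hstack([A,B])[:, :800] if False else cv2.resize(np.hstack([A,B]),None,fx=.75,fy=.75))
E
```

```text
t 49.9 tcp [0.4601 0.1355 0.1423] rot [-1.7999e+02 -2.0000e-02  1.7998e+02] F [-0.92 -0.33 -0.94] w 0.01
```

Request:
apply_moves:
  commands:
    - {"dp": [0,0,2],"yaw": 0,"grip": 0.05}
    - {"dp": [0,0,2],"yaw": 0,"grip": 0.2}
    - {"dp": [0,0,2],"yaw": 0,"grip": 0.3}
    - {"dp": [0,0,2],"yaw": 0,"grip": 0.36}
    - {"dp": [0,0,2],"yaw": 0,"grip": 0.36}

```text
time_s: 50.62
tcp_pos: [0.4603, 0.1356, 0.1406]
eef_rot: [180.0, 0.0, 180.0]
contact_force: [0.2, -0.1, -1.1]
gripper_width: 0.0314
```

```bash
python3 pic.py 44; python3 - <<'E'
import cv2,numpy as np
a=cv2.imread('pics/w44.png'); A=cv2.resize(a[150:300,200:360],None,fx=3.5,fy=3.5,interpolation=cv2.INTER_CUBIC)
a=cv2.imread('pics/s44.png'); B=cv2.resize(a[190:340,180:320],None,fx=3.5,fy=3.5,interpolation=cv2.INTER_CUBIC)
cv2.imwrite('pics/x44.png',cv2.resize(np.hstack([A,B]),None,fx=.75,fy=.75))
E
```

```text
t 50.62 tcp [0.4603 0.1356 0.1406] rot [1.8000e+02 1.0000e-02 1.7999e+02] F [ 0.15 -0.14 -1.08] w 0.0314
```

Request:
apply_moves:
  commands:
    - {"dp": [0,0,-8],"yaw": 0,"grip": 0.45}
    - {"dp": [0,0,-20],"yaw": 0,"grip": 0.45}
    - {"dp": [0,0,-35],"yaw": 0,"grip": 0.45}
    - {"dp": [0,0,-60],"yaw": 0,"grip": 0.45}
    - {"dp": [0,0,-100],"yaw": 0,"grip": 0.45}
    - {"dp": [30,0,-130],"yaw": 0,"grip": 0.45}
    - {"dp": [30,30,-140],"yaw": 0,"grip": 0.45}
    - {"dp": [30,30,-140],"yaw": 0,"grip": 0.45}

```text
time_s: 51.72
tcp_pos: [0.4306, 0.167, 0.2829]
eef_rot: [179.9, 0.2, -179.9]
contact_force: [0.2, -0.6, -1.3]
gripper_width: 0.0391
```

```bash
python3 pic.py 45; python3 - <<'E'
import cv2,numpy as np
a=cv2.imread('pics/w45.png'); A=cv2.resize(a[130:260,210:480],None,fx=2.9,fy=2.9,interpolation=cv2.INTER_CUBIC)
cv2.imwrite('pics/w45a.png',A)
E
```

```text
t 51.73 tcp [0.4306 0.167  0.2829] rot [ 1.7985e+02  1.7000e-01 -1.7992e+02] F [ 0.22 -0.62 -1.28] w 0.0391
```

```bash
python3 - <<'E'
from h import *
np.set_printoptions(precision=4,suppress=True)
W=lambda x,y:(210+(x+.5)/2.9-.5,130+(y+.5)/2.9-.5)
print('a',atz('w45',*W(277,73),.046)); print('d',atz('w45',*W(579,185),.064)); print('rodtop',atz('w45',*W(108,243),.147))
a=atz('w45',*W(277,73),.046)
im=cv2.imread('pics/w45.png')
for (x,y,h) in((a[0],a[1],.012),(*atz('w45',*W(579,185),.064)[:2],.030)):
    for r,z in((.016,0),(.016,h),(.009,h+.034)):
        pts=[proj('w45',[x+r*np.cos(t),y+r*np.sin(t),z]) for t in np.linspace(0,6.28,60)]
        pass
# scene tri
c=cv2.imread('pics/s45.png'); cv2.imwrite('pics/s45a.png',cv2.resize(c[290:350,130:260],None,fx=6,fy=6,interpolation=cv2.INTER_CUBIC))
E
```

```text
a [0.4051 0.2022 0.046 ]
d [0.4508 0.3336 0.064 ]
rodtop [0.4492 0.1365 0.147 ]
```

```bash
python3 - <<'E'
from h import *
go(.4505,.3333,.13,180); go(.4505,.3333,.04,180)
E
```

```text
dp [-20.4, 167.5, 151.3] yaw rad 0.0005 rows>= 3.6 j6 -135.6 t 51.825
dp [-20.4, 167.5, 241.3] yaw rad 0.0005 rows>= 4.7 j6 -135.6 t 51.825
```

Request:
apply_moves:
  commands:
    - {"dp": [-5,50,10],"yaw": 0,"grip": 0.5}
    - {"dp": [-10,105,30],"yaw": 0,"grip": 0.5}
    - {"dp": [-15,150,75],"yaw": 0,"grip": 0.5}
    - {"dp": [-20,167,120],"yaw": 0,"grip": 0.5}
    - {"dp": [-20,167,145],"yaw": 0,"grip": 0.5}
    - {"dp": [-20,167,145],"yaw": 0,"grip": 0.5}
    - {"dp": [-20,167,145],"yaw": 0,"grip": 0.5}
  newtons: 25

```text
time_s: 52.7
tcp_pos: [0.451, 0.3325, 0.1367]
eef_rot: [180.0, 0.1, 180.0]
contact_force: [0.0, 0.4, 0.8]
gripper_width: 0.0439
```

```bash
python3 - <<'E'
from h import *
info(); snap('wrist','w46'); go(.4505,.3333,.04,180)
print(proj('w46',[.4505,.3333,.064]))
E
```

```text
t 52.7 tcp [0.451  0.3325 0.1367] rot [1.7997e+02 5.0000e-02 1.7997e+02] F [0.   0.36 0.84] w 0.0439
dp [0.8, 0.4, 97.2] yaw rad -0.0005 rows>= 1.6 j6 -146.5 t 52.75
[278.10809139 216.9410603 ]
```

Request:
apply_moves:
  commands:
    - {"dp": [1.5,0.4,40],"yaw": 0,"grip": 0.5}
    - {"dp": [1.5,0.4,80],"yaw": 0,"grip": 0.5}
    - {"dp": [1.5,0.4,97],"yaw": 0,"grip": 0.5}
    - {"dp": [1.5,0.4,97],"yaw": 0,"grip": 0.5}
    - {"dp": [1.5,0.4,97],"yaw": 0,"grip": 0.1}
    - {"dp": [1.5,0.4,97],"yaw": 0,"grip": 0.1}
    - {"dp": [1.5,0.4,97],"yaw": 0,"grip": 0.1}
    - {"dp": [1.5,0.4,97],"yaw": 0,"grip": 0.1}
    - {"dp": [1.5,0.4,97],"yaw": 0,"grip": 0.1}
  newtons: 25

```text
time_s: 53.88
tcp_pos: [0.4491, 0.3332, 0.0392]
eef_rot: [180.0, 0.0, -180.0]
contact_force: [-0.6, -1.3, 6.0]
gripper_width: 0.0177
```

Request:
apply_moves:
  commands:
    - {"dp": [0,0,-20],"yaw": 0,"grip": 0.1}
    - {"dp": [0,0,-60],"yaw": 0,"grip": 0.1}
    - {"dp": [0,0,-110],"yaw": 0,"grip": 0.1}
    - {"dp": [0,0,-150],"yaw": 0,"grip": 0.1}
    - {"dp": [0,0,-160],"yaw": 0,"grip": 0.1}
    - {"dp": [0,0,-160],"yaw": 0,"grip": 0.1}

```text
time_s: 54.62
tcp_pos: [0.4486, 0.3329, 0.1984]
eef_rot: [180.0, -0.0, 180.0]
contact_force: [-1.0, 0.3, -1.9]
gripper_width: 0.0172
```

```bash
python3 - <<'E'
from h import *
info(); snap('wrist','w47'); go(.4482,-.2287,.19,173.07)
E
```

```text
t 54.62 tcp [0.4486 0.3329 0.1984] rot [ 1.7997e+02 -1.0000e-02  1.7998e+02] F [-0.99  0.29 -1.92] w 0.0172
dp [-0.3, -561.2, 7.9] yaw rad 0.1204 rows>= 9.0 j6 -146.7 t 54.675
```

Request:
apply_moves:
  commands:
    - {"dp": [25,-30,-20],"yaw": 0.02,"grip": 0.1}
    - {"dp": [45,-80,-22],"yaw": 0.04,"grip": 0.1}
    - {"dp": [45,-135,-22],"yaw": 0.06,"grip": 0.1}
    - {"dp": [45,-190,-22],"yaw": 0.08,"grip": 0.1}
    - {"dp": [45,-245,-22],"yaw": 0.1,"grip": 0.1}
    - {"dp": [45,-300,-22],"yaw": 0.12,"grip": 0.1}
    - {"dp": [35,-355,-22],"yaw": 0.12,"grip": 0.1}
    - {"dp": [20,-410,-22],"yaw": 0.12,"grip": 0.1}
    - {"dp": [10,-465,-20],"yaw": 0.12,"grip": 0.1}
    - {"dp": [0,-520,-10],"yaw": 0.12,"grip": 0.1}
    - {"dp": [0,-561,8],"yaw": 0.12,"grip": 0.1}
    - {"dp": [0,-561,8],"yaw": 0.12,"grip": 0.1}

```text
time_s: 56.18
tcp_pos: [0.4463, -0.2299, 0.1867]
eef_rot: [180.0, -0.4, 172.9]
contact_force: [0.2, 0.4, -1.9]
gripper_width: 0.0174
```

```bash
python3 - <<'E'
from h import *
info(); snap('wrist','w48'); go(.4482,-.2287,.12,173.07)
E
```

```text
t 56.17 tcp [ 0.4463 -0.2299  0.1867] rot [179.98  -0.41 172.87] F [ 0.22  0.41 -1.85] w 0.0174
dp [-1.5, 0.3, 67.9] yaw rad -0.0024 rows>= 1.1 j6 -92.4 t 56.225
```

Request:
apply_moves:
  commands:
    - {"dp": [-1.5,0,35],"yaw": 0,"grip": 0.1}
    - {"dp": [-1.5,0,68],"yaw": 0,"grip": 0.1}
    - {"dp": [-1.5,0,90],"yaw": 0,"grip": 0.1}
    - {"dp": [-1.5,0,98],"yaw": 0,"grip": 0.1}
    - {"dp": [-1.5,0,98],"yaw": 0,"grip": 0.1}
    - {"dp": [-1.5,0,98],"yaw": 0,"grip": 0.1}

```text
time_s: 56.98
tcp_pos: [0.4509, -0.2281, 0.0935]
eef_rot: [-180.0, 0.1, 173.2]
contact_force: [0.1, 0.5, -1.6]
gripper_width: 0.0173
```

```bash
python3 - <<'E'
from h import *
info(); snap('wrist','w49'); go(.4482,-.2287,.085,173.07)
a=cv2.imread('pics/w49.png'); cv2.imwrite('pics/w49a.png',cv2.resize(a[120:270,150:410],None,fx=3,fy=3,interpolation=cv2.INTER_CUBIC))
E
```

```text
t 56.98 tcp [ 0.4509 -0.2281  0.0935] rot [-1.7999e+02  9.0000e-02  1.7315e+02] F [ 0.07  0.52 -1.61] w 0.0173
dp [2.7, -0.9, 8.6] yaw rad 0.0012 rows>= 0.1 j6 -92.3 t 57.025
```

```bash
python3 - <<'E'
from h import *
W=lambda x,y:(150+(x+.5)/3-.5,120+(y+.5)/3-.5)
C=lambda u:((u[0]-150+.5)*3-.5,(u[1]-120+.5)*3-.5)
for p in((187,308),(380,309),(573,310)): print('bore',atz('w49',*W(*p),.038))
st=get_state(); p=[.4509,-.2281,.0935]; b=.0935-.0392
def circ(c,z,r): return np.array([C(proj('w49',[c[0]+r*np.cos(t),c[1]+r*np.sin(t),z])) for t in np.linspace(0,6.283,72)])
q=circ(p,b,.016); print('stub bottom pred: x',q[:,0].min(),q[:,0].max(),'ytop',q[:,1].min())
q=circ(p,b+.03,.016); print('shoulder pred: x',q[:,0].min(),q[:,0].max(),'ytop',q[:,1].min())
for n,c in(('b1',[.4425,-.2763]),('b2',[.4483,-.2288]),('b3',[.4541,-.1812])):
    q=circ(c,.038,.0175); print(n,q[:,0].min(),q[:,0].max(),q[:,1].min(),q[:,1].max())
E
```

```text
bore [ 0.44276687 -0.2754086   0.038     ]
bore [ 0.44864414 -0.22826149  0.038     ]
bore [ 0.45452326 -0.1810995   0.038     ]
stub bottom pred: x 311.8032627750447 450.7351374032801 ytop 277.21319505587667
shoulder pred: x 300.00931163312134 460.3223621737975 ytop 326.7149917419745
b1 111.85673716021182 254.3939389258858 239.14679752832564 372.4808157409109
b2 306.57879093214484 448.7433813149341 239.70923222273728 373.0177720078609
b3 501.3614193102144 643.8308873190919 240.22444491170555 373.5117965137059
```

Request:
apply_moves:
  commands:
    - {"dp": [3.5,-1,4],"yaw": 0,"grip": 0.1}
    - {"dp": [3.5,-1,8],"yaw": 0,"grip": 0.1}
    - {"dp": [3.5,-1,8],"yaw": 0,"grip": 0.1}
    - {"dp": [3.5,-1,8],"yaw": 0,"grip": 0.1}

```text
time_s: 57.52
tcp_pos: [0.4466, -0.2289, 0.0846]
eef_rot: [-180.0, -0.0, 173.1]
contact_force: [0.7, 0.3, -1.0]
gripper_width: 0.0173
```

```bash
cat > chk.py <<'E'
import sys
from h import *
n,L=sys.argv[1],float(sys.argv[2])  # name, tcp-bottom
info(); st=get_state(); p=st['tcp_pos']; snap('wrist',n)
a=cv2.imread(f'pics/{n}.png'); im=cv2.resize(a[120:270,150:410],None,fx=3,fy=3,interpolation=cv2.INTER_CUBIC)
C=lambda u:((u[0]-150+.5)*3-.5,(u[1]-120+.5)*3-.5)
def circ(c,z,r,col):
    q=np.array([C(proj(n,[c[0]+r*np.cos(t),c[1]+r*np.sin(t),z])) for t in np.linspace(0,6.283,72)]); cv2.polylines(im,[np.int32(np.round(q))],True,col,1)
circ(p,p[2]-L,.016,(0,0,255)); 
for c in([.4425,-.2763],[.4483,-.2288],[.4541,-.1812],[.4599,-.1335]): circ(c,.038,.0175,(0,255,0))
cv2.imwrite(f'pics/{n}o.png',im)
E
python3 chk.py w50 .0392
```

```text
t 57.52 tcp [ 0.4466 -0.2289  0.0846] rot [-180.     -0.    173.11] F [ 0.69  0.31 -1.03] w 0.0173
```

Request:
apply_moves:
  commands:
    - {"dp": [0.7,-1.6,0],"yaw": 0,"grip": 0.1}
    - {"dp": [0.7,-1.6,3],"yaw": 0,"grip": 0.1}
    - {"dp": [0.7,-1.6,5],"yaw": 0,"grip": 0.1}
    - {"dp": [0.7,-1.6,5],"yaw": 0,"grip": 0.1}

```text
time_s: 58.08
tcp_pos: [0.4456, -0.2303, 0.0793]
eef_rot: [-180.0, -0.0, 173.1]
contact_force: [-0.7, 0.5, -1.6]
gripper_width: 0.0171
```

```bash
python3 chk.py w51 .0392
```

```text
t 58.08 tcp [ 0.4456 -0.2303  0.0793] rot [-1.8000e+02 -3.0000e-02  1.7311e+02] F [-0.71  0.54 -1.6 ] w 0.0171
```

Request:
apply_moves:
  commands:
    - {"dp": [0.9,0.3,0],"yaw": 0,"grip": 0.1}
    - {"dp": [0.9,0.3,3],"yaw": 0,"grip": 0.1}
    - {"dp": [0.9,0.3,6],"yaw": 0,"grip": 0.1}
    - {"dp": [0.9,0.3,6],"yaw": 0,"grip": 0.1}

```text
time_s: 58.62
tcp_pos: [0.4476, -0.2305, 0.0755]
eef_rot: [-179.9, 0.3, 173.2]
contact_force: [-0.2, 0.5, 13.0]
gripper_width: 0.0174
```

```bash
python3 chk.py w52 .0392
```

```text
t 58.62 tcp [ 0.4476 -0.2305  0.0755] rot [-179.93    0.29  173.21] F [-0.19  0.54 13.  ] w 0.0174
```

Request:
apply_moves:
  commands:
    - {"dp": [0,0,-4],"yaw": 0,"grip": 0.1}
    - {"dp": [-0.6,0.9,-4],"yaw": 0,"grip": 0.1}
    - {"dp": [-0.6,0.9,-4],"yaw": 0,"grip": 0.1}

```text
time_s: 59.05
tcp_pos: [0.4452, -0.2289, 0.0772]
eef_rot: [180.0, -0.0, 173.1]
contact_force: [-0.5, -1.1, -1.2]
gripper_width: 0.0176
```

```bash
python3 chk.py w53 .0392; python3 - <<'E'
import cv2
a=cv2.imread('pics/w53.png'); cv2.imwrite('pics/w53a.png',cv2.resize(a[195:275,235:325],None,fx=8,fy=8,interpolation=cv2.INTER_CUBIC))
E
```

```text
t 59.05 tcp [ 0.4452 -0.2289  0.0772] rot [ 1.7999e+02 -4.0000e-02  1.7311e+02] F [-0.45 -1.05 -1.19] w 0.0176
```

```bash
cat > chk8.py <<'E'
import sys
from h import *
n=sys.argv[1]; bore=[float(v) for v in sys.argv[2].split(',')]; x0,y0=[int(v) for v in sys.argv[3].split(',')]
a=cv2.imread(f'pics/{n}.png'); im=cv2.resize(a[y0:y0+80,x0:x0+90],None,fx=8,fy=8,interpolation=cv2.INTER_CUBIC)
q=np.array([[(u[0]-x0+.5)*8-.5,(u[1]-y0+.5)*8-.5] for u in [proj(n,[bore[0]+.0175*np.cos(t),bore[1]+.0175*np.sin(t),.038]) for t in np.linspace(0,6.283,72)]])
cv2.polylines(im,[np.int32(np.round(q))],True,(0,255,0),1)
print('bore img x',q[:,0].min(),q[:,0].max(),'y',q[:,1].min(),q[:,1].max())
cv2.imwrite(f'pics/{n}e.png',im)
E
python3 chk8.py w53 .4483,-.2288 235,195; python3 chk8.py w53 .4425,-.2763 170,195;cp pics/w53e.png pics/w53e1.png; python3 chk8.py w53 .4541,-.1812 305,195
```

```text
bore img x 142.05080813526865 545.4781739854693 y 158.50722912161768 530.7845680466335
bore img x 109.45669101129397 513.9805638728319 y 157.35142797827984 529.6843354201187
bore img x 134.74850673755054 539.0888419830558 y 159.52992347570807 531.7643976880331
```

Request:
apply_moves:
  commands:
    - {"dp": [0,0,-5],"yaw": 0,"grip": 0.1}
    - {"dp": [0,0,-8],"yaw": 0,"grip": 0.1}
    - {"dp": [0,0,-8],"yaw": 0,"grip": 0.1}
    - {"dp": [0,0,-8],"yaw": 0,"grip": 0.1}

```text
time_s: 59.6
tcp_pos: [0.4455, -0.2291, 0.0856]
eef_rot: [180.0, 0.0, 173.1]
contact_force: [-1.1, -0.0, -0.8]
gripper_width: 0.0174
```

```bash
cat h.py chk.py chk8.py pic.py; python3 pic.py 60
```

```text
import numpy as np, cv2, json
from scipy.spatial.transform import Rotation as R
from plant import get_state, capture, close_job
def snap(name, fn, keep=True):
    st=get_state(); c=capture(name)
    cv2.imwrite('pics/'+fn+'.png', cv2.cvtColor(c['color'],cv2.COLOR_RGB2BGR))
    if name=='wrist':
        T=np.eye(4); T[:3,:3]=R.from_euler('xyz',st['eef_rot'],degrees=True).as_matrix(); T[:3,3]=st['tcp_pos']
        W=T@np.array(c['T_tool_cam'])
        xyz=W[:3,3]; rot=W[:3,:3]
    else:
        xyz=np.array(c['xyz']); rot=np.array(c['rotation'])
        if rot.shape!=(3,3): rot=R.from_euler('xyz',rot,degrees=True).as_matrix()
    K=np.array(c['camera_matrix'])
    extra={k:(np.array(v).tolist()) for k,v in c.items() if k not in('color',)}
    json.dump(dict(xyz=xyz.tolist(),rot=rot.tolist(),K=K.tolist(),extra=extra),open('pics/'+fn+'.json','w'))
    return c,st
def cam(fn):
    d=json.load(open('pics/'+fn+'.json')); return np.array(d['xyz']),np.array(d['rot']),np.array(d['K']),d['extra']
def ray(fn,u,v):
    xyz,rot,K,ex=cam(fn)
    dist=np.array(ex.get('distortion',ex.get('dist_coeffs
[... 2305 characters left out ...]
 np.linspace(0,6.283,72)]])
cv2.polylines(im,[np.int32(np.round(q))],True,(0,255,0),1)
print('bore img x',q[:,0].min(),q[:,0].max(),'y',q[:,1].min(),q[:,1].max())
cv2.imwrite(f'pics/{n}e.png',im)
import sys
from h import *
n=sys.argv[1]
info(); snap('wrist','w'+n); snap('scene','s'+n)
a=cv2.imread(f'pics/w{n}.png'); A=cv2.resize(a[100:260,140:500],None,fx=800/360,fy=800/360,interpolation=cv2.INTER_CUBIC)
a=cv2.imread(f'pics/s{n}.png'); B=cv2.resize(a[200:350,140:380],None,fx=800/240,fy=800/240,interpolation=cv2.INTER_CUBIC)
cv2.imwrite(f'pics/x{n}.png',cv2.resize(np.vstack([A,B]),None,fx=.7,fy=.7))
t 59.6 tcp [ 0.4455 -0.2291  0.0856] rot [180.     0.   173.11] F [-1.09 -0.01 -0.83] w 0.0174
```

```bash
python3 chk.py w61 .0392; python3 - <<'E'
import cv2
a=cv2.imread('pics/w61.png');print(a.shape)
cv2.imwrite('pics/w61z.png',cv2.resize(a[150:290,200:400],None,fx=4,fy=4,interpolation=cv2.INTER_CUBIC))
E
```

```text
t 59.7 tcp [ 0.4455 -0.2291  0.0855] rot [ 1.8000e+02 -1.0000e-02  1.7311e+02] F [ 0.28 -0.9  -1.51] w 0.0172
(420, 560, 3)
```

View pics/w61z.png

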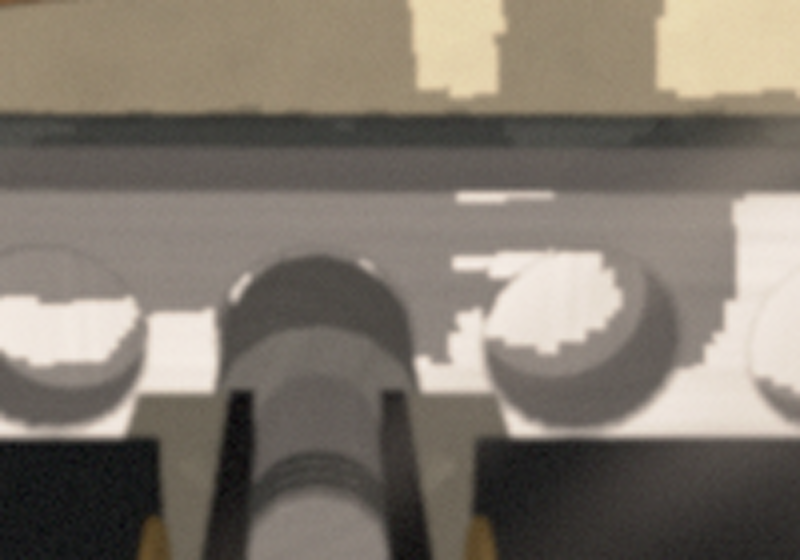

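View pics/w61o.png

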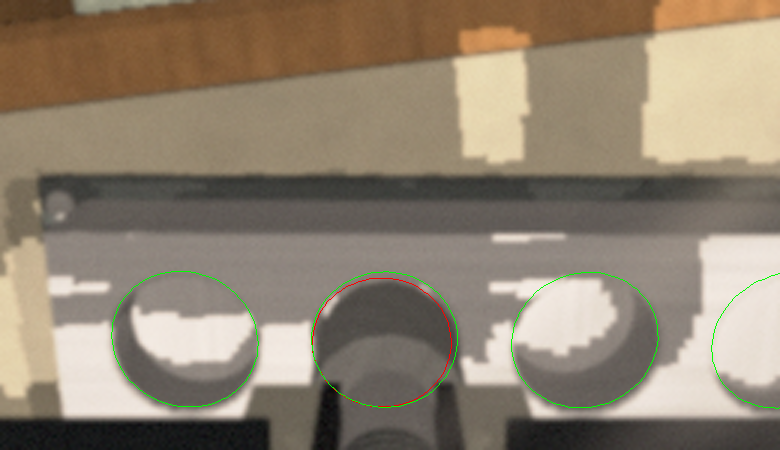

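View pics/s60.png

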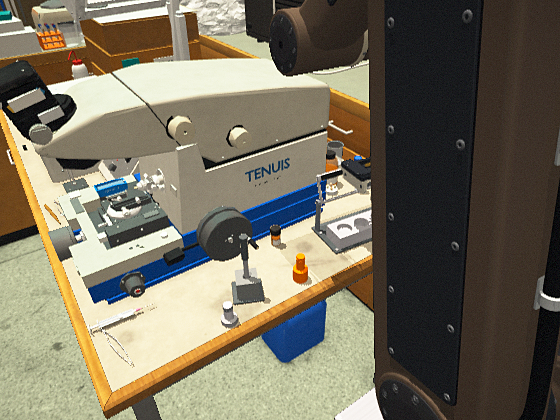

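```bash
python3 - <<'E'
from h import *
n='w61'
f=lambda x,y:(200+(x+.5)/4-.5,150+(y+.5)/4-.5)
for (s,b) in [((316,344),(315,336))]:
    S=atz(n,*f(*s),.0463);B=atz(n,*f(*b),.038);print(S,B,(B-S)*1000)
# edge fits: project circles directly, report ext
def ext(c,z,r):
    q=np.array([proj(n,[c[0]+r*np.cos(t),c[1]+r*np.sin(t),z]) for t in np.linspace(0,6.283,180)]); q=((q-[200,150])+.5)*4-.5
    return q.min(0).round(1),q.max(0).round(1)
for c in([.4425,-.2763],[.4483,-.2288],[.4541,-.1812]): print('bore',c,ext(c,.038,.0175))
p=get_state()['tcp_pos'];print('stub',ext(p[:2],p[2]-.0392,.016))
print('stub+1mm x',ext(p[:2]+np.array([.001,0]) if not isinstance(p,list) else [p[0]+.001,p[1]],p[2]-.0392,.016))
print('stub+1mm z',ext(p[:2],p[2]-.0382,.016))
E
```

```text
[ 0.44670703 -0.22795657  0.0463    ] [ 0.44862734 -0.22838144  0.038     ] [ 1.92030691 -0.42486862 -8.3       ]
bore [0.4425, -0.2763] (array([-51.4, 241.6]), array([143.7, 422.1]))
bore [0.4483, -0.2288] (array([215.1, 242.1]), array([409.8, 422.7]))
bore [0.4541, -0.1812] (array([481.8, 242.6]), array([677. , 423.2]))
stub (array([216.2, 250.3]), array([401.5, 421.9]))
stub+1mm x (array([217. , 255.8]), array([402., 427.]))
stub+1mm z (array([215.7, 252.2]), array([401.9, 424.4]))
```

Request:
apply_moves:
  commands:
    - {"dp": [-2.1,-0.2,3],"yaw": 0,"grip": 0.1}
    - {"dp": [-2.1,-0.2,7],"yaw": 0,"grip": 0.1}
    - {"dp": [-2.1,-0.2,7],"yaw": 0,"grip": 0.1}
    - {"dp": [-2.1,-0.2,10],"yaw": 0,"grip": 0.1}
    - {"dp": [-2.1,-0.2,10],"yaw": 0,"grip": 0.1}

```text
time_s: 60.38
tcp_pos: [0.4479, -0.2296, 0.0756]
eef_rot: [-180.0, 0.0, 173.1]
contact_force: [0.7, -0.2, -0.6]
gripper_width: 0.017
```

Request:
apply_moves:
  commands:
    - {"dp": [0,0,2],"yaw": 0,"grip": 0.1}
    - {"dp": [0,0,4],"yaw": 0,"grip": 0.1}
    - {"dp": [0,0,4],"yaw": 0,"grip": 0.1}

```text
time_s: 60.75
tcp_pos: [0.4478, -0.2295, 0.0714]
eef_rot: [180.0, 0.0, 173.1]
contact_force: [2.4, -1.2, -1.0]
gripper_width: 0.0173
```

Request:
apply_moves:
  commands:
    - {"dp": [0,0,3],"yaw": 0,"grip": 0.1}
    - {"dp": [0,0,6],"yaw": 0,"grip": 0.1}
    - {"dp": [0,0,9],"yaw": 0,"grip": 0.1}
    - {"dp": [0,0,9],"yaw": 0,"grip": 0.1}

```text
time_s: 61.25
tcp_pos: [0.4476, -0.2295, 0.0622]
eef_rot: [180.0, -0.0, 173.1]
contact_force: [3.1, -1.0, -2.9]
gripper_width: 0.0169
```

Request:
apply_moves:
  commands:
    - {"dp": [0,0,3],"yaw": 0,"grip": 0.1}
    - {"dp": [0,0,6],"yaw": 0,"grip": 0.1}
    - {"dp": [0,0,9],"yaw": 0,"grip": 0.1}
    - {"dp": [0,0,12],"yaw": 0,"grip": 0.1}
    - {"dp": [0,0,12],"yaw": 0,"grip": 0.1}

```text
time_s: 61.88
tcp_pos: [0.4475, -0.2295, 0.0502]
eef_rot: [180.0, -0.0, 173.1]
contact_force: [3.0, -1.0, -3.0]
gripper_width: 0.0175
```

Request:
apply_moves:
  commands:
    - {"dp": [0,0,2],"yaw": 0,"grip": 0.1}
    - {"dp": [0,0,3],"yaw": 0,"grip": 0.1}
    - {"dp": [0,0,4],"yaw": 0,"grip": 0.1}
    - {"dp": [0,0,4],"yaw": 0,"grip": 0.1}

```text
time_s: 62.38
tcp_pos: [0.4477, -0.2296, 0.047]
eef_rot: [-180.0, 0.0, 173.1]
contact_force: [0.8, 1.1, 5.6]
gripper_width: 0.0175
```

Request:
apply_moves:
  commands:
    - {"dp": [0,0,0],"yaw": 0,"grip": 0.38}
    - {"dp": [0,0,0],"yaw": 0,"grip": 0.38}
    - {"dp": [0,0,0],"yaw": 0,"grip": 0.38}
    - {"dp": [0,0,-3],"yaw": 0,"grip": 0.38}

```text
time_s: 62.88
tcp_pos: [0.4471, -0.2295, 0.0493]
eef_rot: [180.0, -0.1, 173.1]
contact_force: [-0.2, -0.7, 0.1]
gripper_width: 0.0332
```

```bash
python3 pic.py 62
```

```text
t 62.88 tcp [ 0.4471 -0.2295  0.0493] rot [ 1.800e+02 -7.000e-02  1.731e+02] F [-0.19 -0.68  0.07] w 0.0332
```

View pics/x62.png

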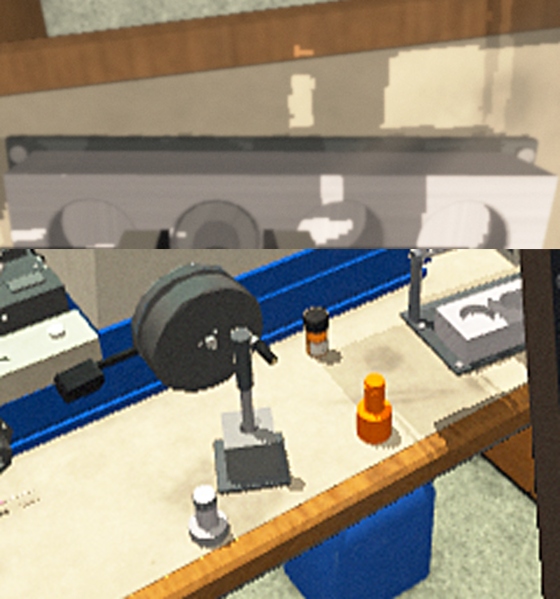

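Request:
apply_moves:
  commands:
    - {"dp": [0,0,-10],"yaw": 0,"grip": 0.38}
    - {"dp": [0,0,-30],"yaw": 0,"grip": 0.38}
    - {"dp": [0,0,-75],"yaw": 0,"grip": 0.38}
    - {"dp": [0,0,-120],"yaw": 0,"grip": 0.38}
    - {"dp": [0,0,-120],"yaw": 0,"grip": 0.38}
    - {"dp": [0,0,-120],"yaw": 0,"grip": 0.38}

```text
time_s: 63.72
tcp_pos: [0.4474, -0.2294, 0.1699]
eef_rot: [180.0, 0.0, 173.1]
contact_force: [-0.2, 0.6, -1.1]
gripper_width: 0.0331
```

```bash
python3 - <<'E'
from h import *
info()
snap('wrist','w63');snap('top','t63')
a=cv2.imread('pics/w63.png');b=cv2.imread('pics/t63.png')
cv2.imwrite('pics/x63.png',np.hstack([a,b])[:, :])
cv2.imwrite('pics/x63.png',cv2.resize(np.vstack([a,b]),None,fx=.71,fy=.71))
E
```

```text
t 63.73 tcp [ 0.4474 -0.2294  0.1699] rot [1.7998e+02 4.0000e-02 1.7310e+02] F [-0.21  0.61 -1.1 ] w 0.0331
```

View pics/x63.png

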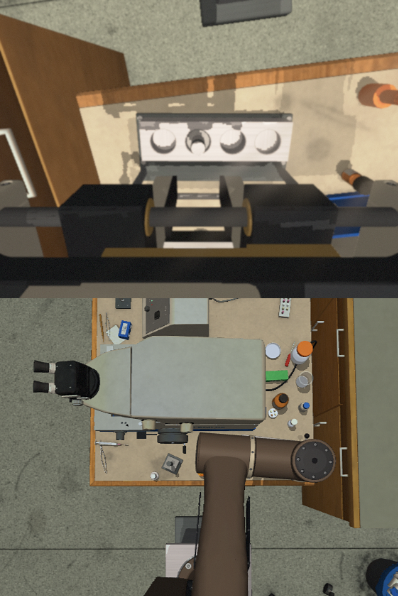

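```bash
python3 - <<'E'
from h import *
print(get_state()['joints'])
go(.38,.19,.24,140)
E
```

```text
[-4.73332412e+00  7.04708918e+00 -2.54334822e+01 -1.66524171e-02
 -5.76080489e+01 -9.21555525e+01]
dp [116.9, 408.3, -70.9] yaw rad 0.5777 rows>= 6.9 j6 -92.2 t 63.825
```

```bash
python3 - <<'E'
from h import *
go(.40,-.1,.24,165)
go(.40,.2,.24,155)
go(.40,.2,.16,155)
E
```

```text
dp [62.2, 122.8, -71.1] yaw rad 0.1414 rows>= 2.5 j6 -92.2 t 63.825
dp [98.2, 420.6, -71.0] yaw rad 0.3159 rows>= 7.0 j6 -92.2 t 63.825
dp [98.1, 420.6, 9.0] yaw rad 0.3159 rows>= 6.9 j6 -92.2 t 63.825
```

Request:
apply_moves:
  commands:
    - {"dp": [20,20,-50],"yaw": 0.03,"grip": 0.38}
    - {"dp": [60,75,-71],"yaw": 0.1,"grip": 0.38}
    - {"dp": [70,130,-71],"yaw": 0.14,"grip": 0.38}
    - {"dp": [78,190,-71],"yaw": 0.18,"grip": 0.5}
    - {"dp": [84,250,-71],"yaw": 0.22,"grip": 0.5}
    - {"dp": [90,310,-71],"yaw": 0.26,"grip": 0.5}
    - {"dp": [96,370,-71],"yaw": 0.3,"grip": 0.5}
    - {"dp": [98,420,-71],"yaw": 0.316,"grip": 0.5}
    - {"dp": [98,420,-40],"yaw": 0.316,"grip": 0.5}
    - {"dp": [98,420,0],"yaw": 0.316,"grip": 0.5}
    - {"dp": [98,420,9],"yaw": 0.316,"grip": 0.5}
    - {"dp": [98,420,9],"yaw": 0.316,"grip": 0.5}

```text
time_s: 65.32
tcp_pos: [0.4007, 0.1989, 0.1605]
eef_rot: [-179.9, -0.0, 155.0]
contact_force: [-0.2, 0.0, 0.3]
gripper_width: 0.0439
```

```bash
python3 - <<'E'
from h import *
info();print(get_state()['joints'][5])
snap('wrist','w64');snap('scene','s64')
for n in('w64','s64'): print(n,proj(n,[.405,.202,.046]),proj(n,[.405,.202,0]))
a=cv2.imread('pics/w64.png');b=cv2.imread('pics/s64.png')
cv2.imwrite('pics/x64.png',cv2.resize(np.vstack([a,b]),None,fx=.71,fy=.71))
E
```

```text
t 65.33 tcp [0.4007 0.1989 0.1605] rot [-179.9    -0.    155.01] F [-0.16  0.02  0.35] w 0.0439
-166.80826282766202
w64 [282.48734714 205.64676966] [282.11874533 192.72129665]
s64 [226.59131129 305.01259521] [228.76162223 321.54368228]
```

View pics/x64.png

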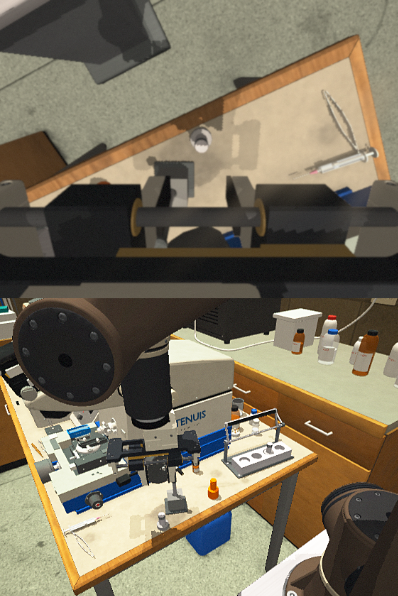

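```bash
python3 - <<'E'
from h import *
a=cv2.imread('pics/w64.png')[150:240,210:340]
im=cv2.resize(a,None,fx=6,fy=6,interpolation=cv2.INTER_CUBIC)
for r,z,col in((.009,.046,(0,255,0)),(.016,0,(0,0,255))):
    q=np.array([proj('w64',[.405+r*np.cos(t),.202+r*np.sin(t),z]) for t in np.linspace(0,6.283,72)])
    q=((q-[210,150])+.5)*6-.5; print(q.min(0),q.max(0)); cv2.polylines(im,[np.int32(q)],True,col,1)
cv2.imwrite('pics/w64z.png',im)
E
```

```text
[379.06288786 280.17892282] [495.81384248 391.54709999]
[345.19479335 170.52722307] [525.27344457 344.60369065]
```

View pics/w64z.png

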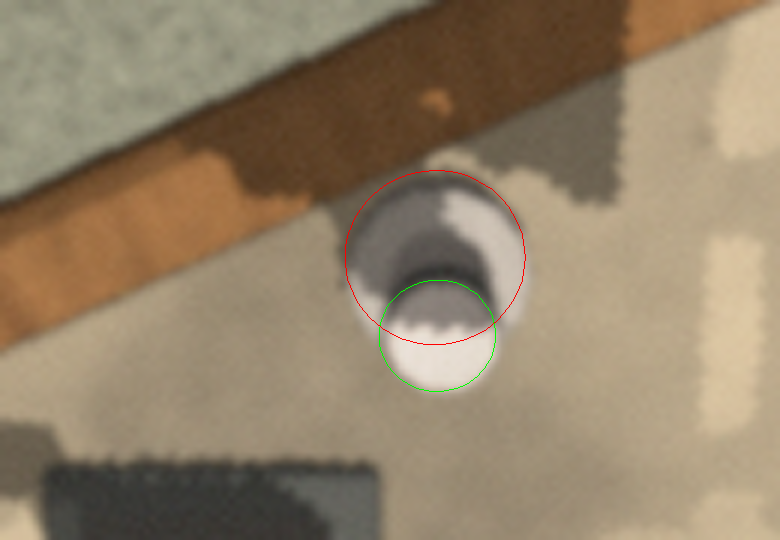

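```bash
python3 - <<'E'
from h import *
go(.405,.2025,.06,155)
go(.405,.2025,.0212,155)
E
```

```text
dp [-2.0, 4.0, 101.7] yaw rad 0.0001 rows>= 1.6 j6 -166.8 t 65.425
dp [-1.9, 4.0, 140.5] yaw rad 0.0001 rows>= 2.2 j6 -166.8 t 65.425
```

Request:
apply_moves:
  commands:
    - {"dp": [-2,4,50],"yaw": 0,"grip": 0.5}
    - {"dp": [-2,4,95],"yaw": 0,"grip": 0.5}
    - {"dp": [-2,4,100],"yaw": 0,"grip": 0.5}
    - {"dp": [-2,4,100],"yaw": 0,"grip": 0.5}

```text
time_s: 65.92
tcp_pos: [0.4051, 0.2027, 0.062]
eef_rot: [179.9, 0.0, 155.0]
contact_force: [-0.7, 0.0, 1.2]
gripper_width: 0.0438
```

```bash
python3 - <<'E'
from h import *
info();snap('wrist','w65');snap('scene','s65')
a=cv2.imread('pics/w65.png');b=cv2.imread('pics/s65.png')
b=cv2.resize(b[180:360,120:360],(560,420),interpolation=cv2.INTER_CUBIC)
cv2.imwrite('pics/x65.png',cv2.resize(np.vstack([a,b]),None,fx=.71,fy=.71))
go(.405,.2025,.0212,155)
E
```

```text
t 65.92 tcp [0.4051 0.2027 0.062 ] rot [1.7992e+02 5.0000e-02 1.5503e+02] F [-0.72  0.02  1.24] w 0.0438
dp [0.1, -0.9, 41.3] yaw rad 0.0005 rows>= 0.7 j6 -166.7 t 66.025
```

View pics/x65.png

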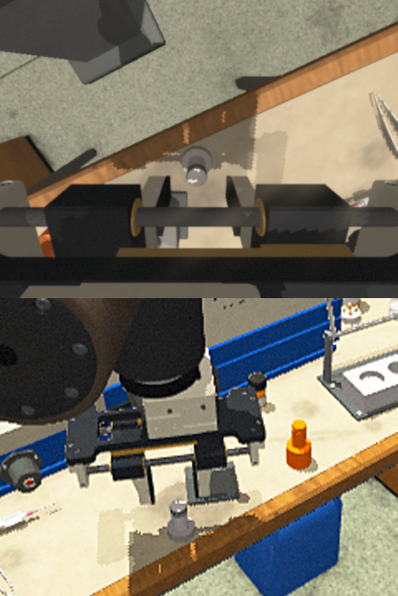

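Request:
apply_moves:
  commands:
    - {"dp": [0,-0.3,15],"yaw": 0,"grip": 0.5}
    - {"dp": [0,-0.3,30],"yaw": 0,"grip": 0.5}
    - {"dp": [0,-0.3,41],"yaw": 0,"grip": 0.5}
    - {"dp": [0,-0.3,41],"yaw": 0,"grip": 0.5}
  newtons: 25

```text
time_s: 66.53
tcp_pos: [0.4042, 0.2018, 0.0198]
eef_rot: [-180.0, 0.0, 155.0]
contact_force: [-0.6, -0.9, 0.7]
gripper_width: 0.0439
```

Request:
apply_moves:
  commands:
    - {"dp": [0,0,-1],"yaw": 0,"grip": 0.1}
    - {"dp": [0,0,-1],"yaw": 0,"grip": 0.1}
    - {"dp": [0,0,-1],"yaw": 0,"grip": 0.1}
    - {"dp": [0,0,-1],"yaw": 0,"grip": 0.1}
    - {"dp": [0,0,-1],"yaw": 0,"grip": 0.1}

```text
time_s: 67.15
tcp_pos: [0.4042, 0.2018, 0.0208]
eef_rot: [180.0, 0.0, 155.0]
contact_force: [-1.3, 0.2, 4.4]
gripper_width: 0.0176
```

```bash
python3 - <<'E'
from h import *
for t in [(.404,.2018,.20,155),(.40,.13,.24,160),(.40,0,.24,168),(.43,-.1,.2,173),(.4565,-.134,.14,173.1),(.4565,-.134,.075,173.1)]: go(*t)
E
```

```text
dp [0.1, -0.1, -179.2] yaw rad 0.0002 rows>= 2.9 j6 -166.7 t 67.15
dp [-26.6, -66.8, -219.2] yaw rad -0.087 rows>= 3.7 j6 -166.7 t 67.15
dp [-81.5, -184.6, -219.2] yaw rad -0.2266 rows>= 4.8 j6 -166.7 t 67.15
dp [-150.9, -262.6, -179.3] yaw rad -0.3139 rows>= 5.6 j6 -166.7 t 67.15
dp [-189.3, -282.3, -119.3] yaw rad -0.3157 rows>= 5.8 j6 -166.7 t 67.15
dp [-189.3, -282.3, -54.3] yaw rad -0.3157 rows>= 5.5 j6 -166.7 t 67.15
```

Request:
apply_moves:
  commands:
    - {"dp": [0,0,-5],"yaw": 0,"grip": 0.1}
    - {"dp": [0,0,-20],"yaw": 0,"grip": 0.1}
    - {"dp": [0,0,-65],"yaw": 0,"grip": 0.1}
    - {"dp": [0,0,-120],"yaw": 0,"grip": 0.1}
    - {"dp": [0,0,-170],"yaw": 0,"grip": 0.1}
    - {"dp": [0,0,-205],"yaw": 0,"grip": 0.1}
    - {"dp": [-10,-30,-219],"yaw": -0.05,"grip": 0.1}
    - {"dp": [-26,-67,-219],"yaw": -0.09,"grip": 0.1}
    - {"dp": [-52,-122,-219],"yaw": -0.15,"grip": 0.1}
    - {"dp": [-80,-175,-219],"yaw": -0.21,"grip": 0.1}
    - {"dp": [-115,-222,-210],"yaw": -0.26,"grip": 0.1}
    - {"dp": [-150,-262,-190],"yaw": -0.314,"grip": 0.1}

```text
time_s: 68.65
tcp_pos: [0.4296, -0.101, 0.2114]
eef_rot: [179.9, 0.2, 173.1]
contact_force: [1.4, 1.1, -1.3]
gripper_width: 0.0172
```

```bash
python3 - <<'E'
from h import *
info()
for t in [(.4565,-.134,.14,173.1),(.4565,-.134,.075,173.1)]: go(*t)
E
```

```text
t 68.65 tcp [ 0.4296 -0.101   0.2114] rot [1.7994e+02 1.7000e-01 1.7310e+02] F [ 1.39  1.07 -1.29] w 0.0172
dp [-30.4, -29.6, 71.4] yaw rad -0.0001 rows>= 1.3 j6 -109.4 t 68.65
dp [-30.3, -29.6, 136.4] yaw rad -0.0001 rows>= 2.3 j6 -109.4 t 68.65
```

Request:
apply_moves:
  commands:
    - {"dp": [-15,-15,30],"yaw": 0,"grip": 0.1}
    - {"dp": [-30,-30,75],"yaw": 0,"grip": 0.1}
    - {"dp": [-30,-30,120],"yaw": 0,"grip": 0.1}
    - {"dp": [-30,-30,140],"yaw": 0,"grip": 0.1}
    - {"dp": [-30,-30,144],"yaw": 0,"grip": 0.1}
    - {"dp": [-30,-30,144],"yaw": 0,"grip": 0.1}
    - {"dp": [-30,-30,144],"yaw": 0,"grip": 0.1}

```text
time_s: 69.53
tcp_pos: [0.4563, -0.1324, 0.0677]
eef_rot: [180.0, 0.1, 173.0]
contact_force: [-0.2, -0.1, -0.5]
gripper_width: 0.0169
```

```bash
cat > m.py <<'E'
import sys
from h import *
n=sys.argv[1]; L=.0208
info(); snap('wrist',n)
a=cv2.imread(f'pics/{n}.png')
im=cv2.resize(a[150:290,200:400],None,fx=4,fy=4,interpolation=cv2.INTER_CUBIC)
def ext(c,z,r):
    q=np.array([proj(n,[c[0]+r*np.cos(t),c[1]+r*np.sin(t),z]) for t in np.linspace(0,6.283,180)]); q=((q-[200,150])+.5)*4-.5
    return q.min(0).round(1),q.max(0).round(1)
p=get_state()['tcp_pos']
for c in([.4483,-.2288],[.4541,-.1812],[.4599,-.1335]): print('bore',c,ext(c,.038,.0175))
print('stub',ext(p,p[2]-L,.016)); print('x+1',ext([p[0]+.001,p[1]],p[2]-L,.016),'y+1',ext([p[0],p[1]+.001],p[2]-L,.016))
cv2.imwrite(f'pics/{n}z.png',im)
E
python3 m.py w66
```

```text
t 69.53 tcp [ 0.4563 -0.1324  0.0677] rot [1.7998e+02 1.2000e-01 1.7302e+02] F [-0.21 -0.09 -0.51] w 0.0169
bore [0.4483, -0.2288] (array([-379.2,  281.7]), array([-166.6,  474.2]))
bore [0.4541, -0.1812] (array([-90. , 281.8]), array([121. , 474.3]))
bore [0.4599, -0.1335] (array([199.3, 281.8]), array([409.7, 474.4]))
stub (array([207.1, 287.8]), array([408.9, 472.4]))
x+1 (array([208. , 293.8]), array([409.5, 477.8])) y+1 (array([213.3, 287. ]), array([415.2, 471.7]))
```

View pics/w66z.png

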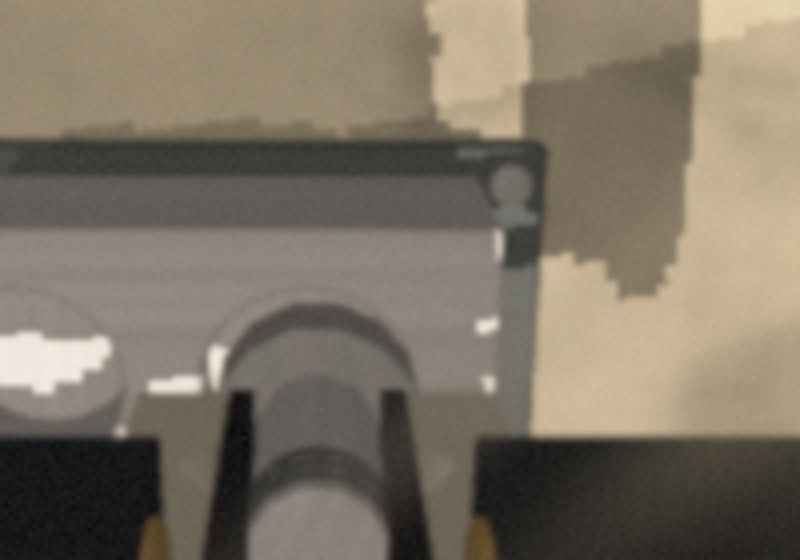

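Request:
apply_moves:
  commands:
    - {"dp": [-2.4,-1.5,2],"yaw": 0,"grip": 0.1}
    - {"dp": [-2.4,-1.5,4],"yaw": 0,"grip": 0.1}
    - {"dp": [-2.4,-1.5,4],"yaw": 0,"grip": 0.1}
    - {"dp": [-2.4,-1.5,4],"yaw": 0,"grip": 0.1}

```text
time_s: 70.08
tcp_pos: [0.4576, -0.1344, 0.0625]
eef_rot: [-180.0, -0.0, 173.0]
contact_force: [0.6, 0.5, -1.1]
gripper_width: 0.0172
```

```bash
python3 m.py w67
```

```text
t 70.08 tcp [ 0.4576 -0.1344  0.0625] rot [-1.8000e+02 -1.0000e-02  1.7299e+02] F [ 0.61  0.52 -1.14] w 0.0172
bore [0.4483, -0.2288] (array([-386.8,  284.3]), array([-168.5,  481.9]))
bore [0.4541, -0.1812] (array([-89.9, 284.3]), array([126.7, 481.9]))
bore [0.4599, -0.1335] (array([207.1, 284.2]), array([423.2, 481.9]))
stub (array([207.2, 288.5]), array([409. , 473.3]))
x+1 (array([208.1, 294.5]), array([409.6, 478.7])) y+1 (array([213.4, 287.8]), array([415.3, 472.6]))
```

View pics/w67z.png

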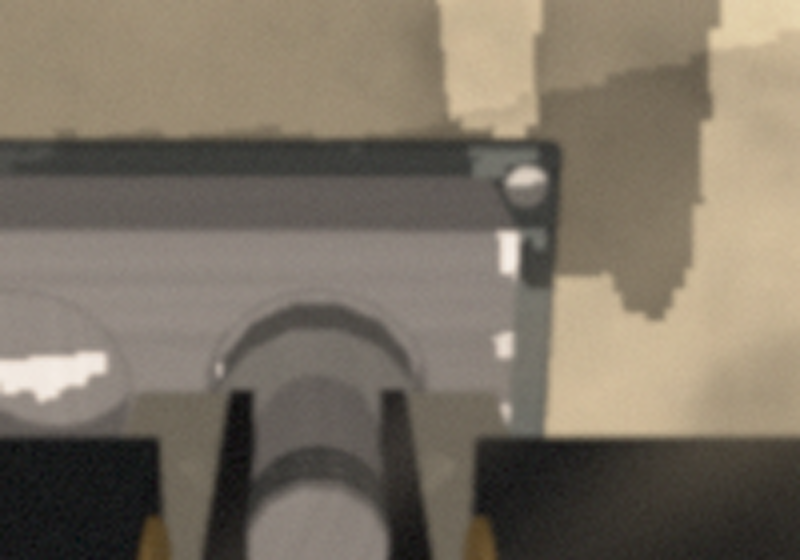

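Request:
apply_moves:
  commands:
    - {"dp": [-1,0,2],"yaw": 0,"grip": 0.1}
    - {"dp": [-1,0,4],"yaw": 0,"grip": 0.1}
    - {"dp": [-1,0,6],"yaw": 0,"grip": 0.1}
    - {"dp": [-1,0,6],"yaw": 0,"grip": 0.1}

```text
time_s: 70.62
tcp_pos: [0.4585, -0.1345, 0.0563]
eef_rot: [-180.0, -0.0, 173.0]
contact_force: [0.2, -0.9, -1.3]
gripper_width: 0.0175
```

Request:
apply_moves:
  commands:
    - {"dp": [0,0,2],"yaw": 0,"grip": 0.1}
    - {"dp": [0,0,5],"yaw": 0,"grip": 0.1}
    - {"dp": [0,0,8],"yaw": 0,"grip": 0.1}
    - {"dp": [0,0,8],"yaw": 0,"grip": 0.1}

```text
time_s: 71.12
tcp_pos: [0.4585, -0.1345, 0.0483]
eef_rot: [-180.0, -0.0, 173.0]
contact_force: [0.3, -0.1, -1.4]
gripper_width: 0.0172
```

Request:
apply_moves:
  commands:
    - {"dp": [0,0,1],"yaw": 0,"grip": 0.1}
    - {"dp": [0,0,2],"yaw": 0,"grip": 0.1}
    - {"dp": [0,0,2],"yaw": 0,"grip": 0.1}

```text
time_s: 71.5
tcp_pos: [0.4587, -0.1345, 0.0469]
eef_rot: [-180.0, 0.0, 173.0]
contact_force: [-1.7, 0.6, 2.7]
gripper_width: 0.017
```

Seated at the expected height; release.

Request:
apply_moves:
  commands:
    - {"dp": [0,0,0],"yaw": 0,"grip": 0.38}
    - {"dp": [0,0,0],"yaw": 0,"grip": 0.38}
    - {"dp": [0,0,0],"yaw": 0,"grip": 0.38}
    - {"dp": [0,0,-3],"yaw": 0,"grip": 0.38}
    - {"dp": [0,0,-15],"yaw": 0,"grip": 0.38}
    - {"dp": [0,0,-45],"yaw": 0,"grip": 0.38}
    - {"dp": [0,0,-100],"yaw": 0,"grip": 0.38}
    - {"dp": [20,0,-150],"yaw": 0,"grip": 0.38}
    - {"dp": [20,0,-150],"yaw": 0,"grip": 0.38}
    - {"dp": [20,0,-150],"yaw": 0,"grip": 0.38}

```text
time_s: 72.75
tcp_pos: [0.4387, -0.1319, 0.1972]
eef_rot: [180.0, 0.1, 173.0]
contact_force: [-0.4, 0.3, 0.7]
gripper_width: 0.0332
```

```bash
python3 - <<'E'
from h import *
info();snap('wrist','w68');snap('scene','s68');snap('top','t68')
a=cv2.imread('pics/w68.png');b=cv2.imread('pics/s68.png')
b=cv2.resize(b[150:360,220:500],(800,600),interpolation=cv2.INTER_CUBIC)
a=cv2.resize(a[120:330,100:380],(800,600),interpolation=cv2.INTER_CUBIC)
cv2.imwrite('pics/x68.png',a);cv2.imwrite('pics/y68.png',b)
E
```

```text
t 72.75 tcp [ 0.4387 -0.1319  0.1972] rot [1.7996e+02 8.0000e-02 1.7300e+02] F [-0.4   0.26  0.71] w 0.0332
```

View pics/x68.png

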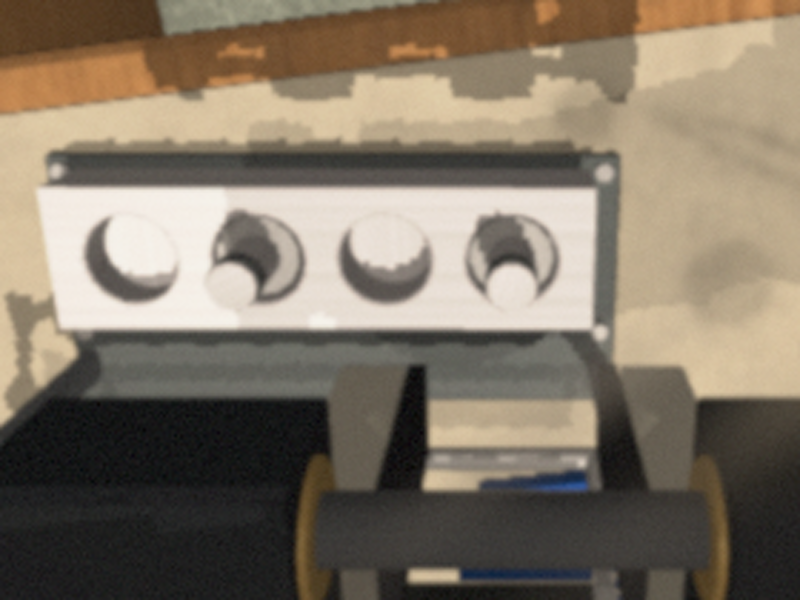

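View pics/y68.png

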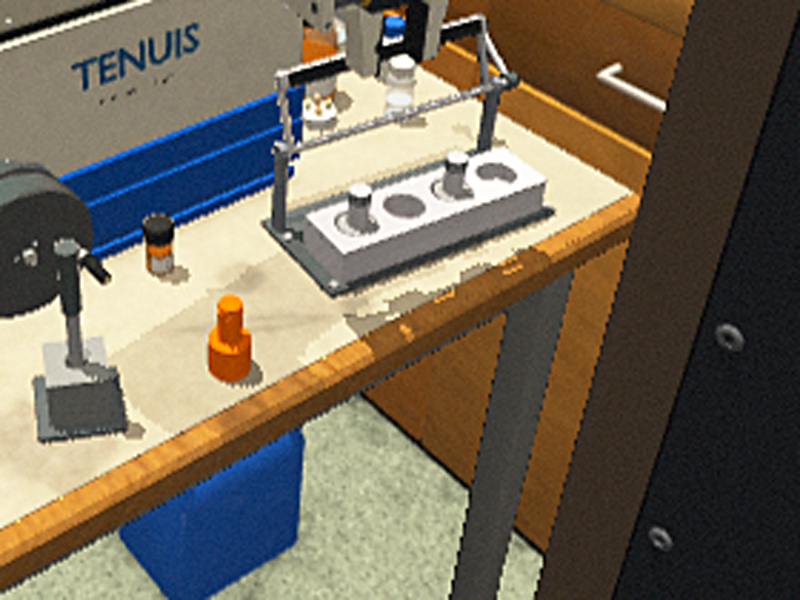

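```bash
python3 - <<'E'
from h import *
for t in [(.5,-.26,.20,173.2),(.5514,-.3454,.20,173.2),(.5514,-.3454,.15,173.2)]: go(*t)
a=cv2.imread('pics/s68.png');print(proj('s68',[.546,-.346,.113]))
E
```

```text
dp [-76.9, -119.4, -4.4] yaw rad -0.0037 rows>= 2.3 j6 -105.0 t 72.9
dp [-138.3, -197.9, -4.5] yaw rad -0.0037 rows>= 3.9 j6 -105.0 t 72.9
dp [-138.4, -197.9, 45.5] yaw rad -0.0037 rows>= 3.9 j6 -105.0 t 72.9
[386.52344113 158.93607672]
```

Request:
apply_moves:
  commands:
    - {"dp": [-20,-35,-5],"yaw": -0.004,"grip": 0.45}
    - {"dp": [-50,-75,-5],"yaw": -0.004,"grip": 0.45}
    - {"dp": [-80,-120,-5],"yaw": -0.004,"grip": 0.45}
    - {"dp": [-112,-165,-5],"yaw": -0.004,"grip": 0.45}
    - {"dp": [-130,-190,-5],"yaw": -0.004,"grip": 0.45}
    - {"dp": [-138,-198,-5],"yaw": -0.004,"grip": 0.45}
    - {"dp": [-138,-198,20],"yaw": -0.004,"grip": 0.45}
    - {"dp": [-138,-198,45],"yaw": -0.004,"grip": 0.45}
    - {"dp": [-138,-198,45],"yaw": -0.004,"grip": 0.45}

```text
time_s: 74.03
tcp_pos: [0.55, -0.3442, 0.1489]
eef_rot: [179.9, -0.3, 173.2]
contact_force: [0.5, 0.4, 0.5]
gripper_width: 0.0394
```

```bash
python3 - <<'E'
from h import *
info();snap('wrist','w70');snap('scene','s70')
a=cv2.imread('pics/w70.png');b=cv2.imread('pics/s70.png')
b=cv2.resize(b[100:310,220:500],(560,420),interpolation=cv2.INTER_CUBIC)
cv2.imwrite('pics/x70.png',np.vstack([a,b])[:, :]); cv2.imwrite('pics/x70.png',cv2.resize(np.vstack([a,b]),None,fx=.71,fy=.71))
go(.5514,-.3454,.104,173.2)
E
```

```text
t 74.03 tcp [ 0.55   -0.3442  0.1489] rot [179.93  -0.3  173.24] F [0.47 0.45 0.47] w 0.0394
dp [0.3, -0.3, 47.9] yaw rad 0.0012 rows>= 0.8 j6 -81.9 t 74.125
```

View pics/x70.png

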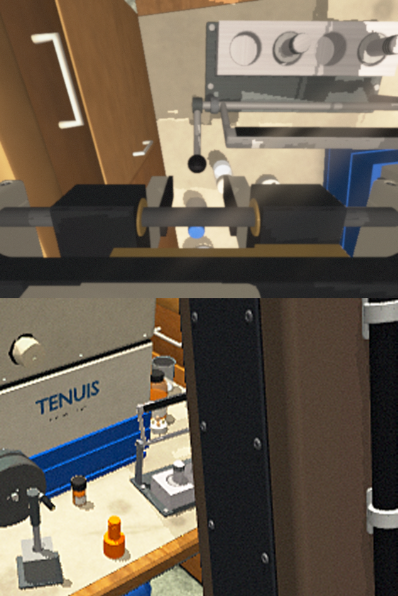

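Request:
apply_moves:
  commands:
    - {"dp": [0,0,20],"yaw": 0,"grip": 0.45}
    - {"dp": [0,0,38],"yaw": 0,"grip": 0.45}
    - {"dp": [0,0,45],"yaw": 0,"grip": 0.45}
    - {"dp": [0,0,45],"yaw": 0,"grip": 0.45}

```text
time_s: 74.62
tcp_pos: [0.5515, -0.3453, 0.1063]
eef_rot: [-180.0, -0.0, 173.2]
contact_force: [0.2, 0.2, -0.7]
gripper_width: 0.0395
```

```bash
python3 - <<'E'
from h import *
info();snap('wrist','w71')
a=cv2.imread('pics/w71.png')
cv2.imwrite('pics/x71.png',cv2.resize(a[120:330,140:420],(800,600),interpolation=cv2.INTER_CUBIC))
E
```

```text
t 74.62 tcp [ 0.5515 -0.3453  0.1063] rot [-1.8000e+02 -4.0000e-02  1.7324e+02] F [ 0.2   0.15 -0.68] w 0.0395
```

View pics/x71.png

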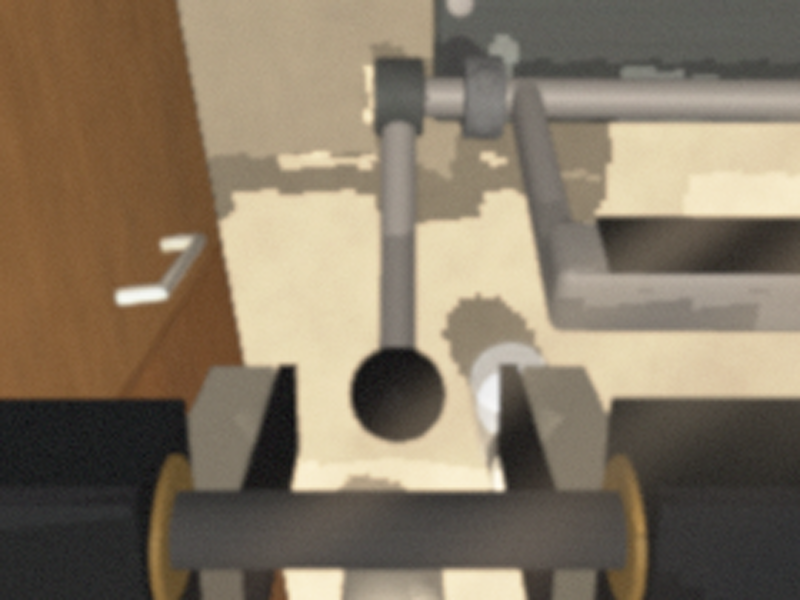

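Request:
apply_moves:
  commands:
    - {"dp": [0,0,2],"yaw": 0,"grip": 0.45}
    - {"dp": [0,0,2],"yaw": 0,"grip": 0.12}
    - {"dp": [0,0,2],"yaw": 0,"grip": 0.12}
    - {"dp": [0,0,2],"yaw": 0,"grip": 0.12}
    - {"dp": [0,0,2],"yaw": 0,"grip": 0.12}
  newtons: 12

```text
time_s: 75.3
tcp_pos: [0.5517, -0.3455, 0.1047]
eef_rot: [-180.0, 0.0, 173.2]
contact_force: [0.5, -1.1, -0.2]
gripper_width: 0.0162
```

```bash
python3 - <<'E'
import numpy as np
r=60;p0=1.05
for k in range(0,14):
    p=1.05-k*2.0/13
    print(k,round(p,2),'dpx',round(r*(np.sin(p0)-np.sin(p)),1),'dpz',round(-r*(np.cos(p)-np.cos(p0)),1))
E
```

```text
0 1.05 dpx 0.0 dpz -0.0
1 0.9 dpx 5.2 dpz -7.6
2 0.74 dpx 11.5 dpz -14.4
3 0.59 dpx 18.7 dpz -20.1
4 0.43 dpx 26.8 dpz -24.6
5 0.28 dpx 35.4 dpz -27.8
6 0.13 dpx 44.5 dpz -29.7
7 -0.03 dpx 53.7 dpz -30.1
8 -0.18 dpx 62.8 dpz -29.2
9 -0.33 dpx 71.7 dpz -26.8
10 -0.49 dpx 80.2 dpz -23.1
11 -0.64 dpx 88.0 dpz -18.2
12 -0.8 dpx 94.9 dpz -12.1
13 -0.95 dpx 100.9 dpz -5.0
```

Request:
apply_moves:
  commands:
    - {"dp": [5,0,-7.6],"yaw": 0,"grip": 0.12}
    - {"dp": [11.5,0,-14.4],"yaw": 0,"grip": 0.12}
    - {"dp": [18.7,0,-20],"yaw": 0,"grip": 0.12}
    - {"dp": [26.8,0,-24.6],"yaw": 0,"grip": 0.12}
    - {"dp": [35.4,0,-27.8],"yaw": 0,"grip": 0.12}
    - {"dp": [44.5,0,-29.7],"yaw": 0,"grip": 0.12}

```text
time_s: 76.05
tcp_pos: [0.507, -0.3399, 0.1344]
eef_rot: [180.0, 0.0, 173.2]
contact_force: [1.7, -1.9, -6.6]
gripper_width: 0.0164
```

Request:
apply_moves:
  commands:
    - {"dp": [9.2,0,-0.4],"yaw": 0,"grip": 0.12}
    - {"dp": [18.3,0,0.5],"yaw": 0,"grip": 0.12}
    - {"dp": [27.2,0,2.9],"yaw": 0,"grip": 0.12}
    - {"dp": [35.7,0,6.6],"yaw": 0,"grip": 0.12}
    - {"dp": [43.5,0,11.5],"yaw": 0,"grip": 0.12}

```text
time_s: 76.68
tcp_pos: [0.4639, -0.3347, 0.1229]
eef_rot: [180.0, 0.0, 173.2]
contact_force: [3.7, 4.2, -0.3]
gripper_width: 0.0163
```

Request:
apply_moves:
  commands:
    - {"dp": [7,0,6],"yaw": 0,"grip": 0.12}
    - {"dp": [13,0,13],"yaw": 0,"grip": 0.12}
    - {"dp": [13,0,13],"yaw": 0,"grip": 0.12}

```text
time_s: 77.05
tcp_pos: [0.4506, -0.3331, 0.1093]
eef_rot: [180.0, -0.0, 173.2]
contact_force: [1.3, 3.8, -0.1]
gripper_width: 0.0171
```

Request:
apply_moves:
  commands:
    - {"dp": [2,0,2],"yaw": 0,"grip": 0.12}
    - {"dp": [3,0,4],"yaw": 0,"grip": 0.12}
    - {"dp": [3,0,4],"yaw": 0,"grip": 0.12}

```text
time_s: 77.42
tcp_pos: [0.4502, -0.3332, 0.1076]
eef_rot: [-180.0, 0.2, 173.3]
contact_force: [4.5, 8.4, 14.1]
gripper_width: 0.0166
```

Request:
apply_moves:
  commands:
    - {"dp": [0,0,0],"yaw": 0,"grip": 0.45}
    - {"dp": [0,0,0],"yaw": 0,"grip": 0.45}
    - {"dp": [0,0,0],"yaw": 0,"grip": 0.45}
    - {"dp": [0,0,0],"yaw": 0,"grip": 0.45}

```text
time_s: 77.92
tcp_pos: [0.4479, -0.3332, 0.1054]
eef_rot: [180.0, -0.1, 173.2]
contact_force: [0.2, -0.0, 0.4]
gripper_width: 0.0392
```

Request:
apply_moves:
  commands:
    - {"dp": [0,0,-10],"yaw": 0,"grip": 0.45}
    - {"dp": [0,0,-35],"yaw": 0,"grip": 0.45}
    - {"dp": [0,0,-80],"yaw": 0,"grip": 0.45}
    - {"dp": [0,0,-130],"yaw": 0,"grip": 0.45}
    - {"dp": [0,0,-130],"yaw": 0,"grip": 0.45}

```text
time_s: 78.55
tcp_pos: [0.4504, -0.3343, 0.2411]
eef_rot: [-179.8, 0.5, 173.3]
contact_force: [0.2, -0.0, -0.8]
gripper_width: 0.0392
```

```bash
python3 - <<'E'
from h import *
info();snap('wrist','w72');snap('scene','s72')
ex=np.array([.9927,-.1207]);ey=np.array([.1207,.9927]);c=np.array([.4512,-.205])
k=np.r_[c+ex*.009-ey*.126,.118]
for n in('w72','s72'): print(n,proj(n,k))
a=cv2.imread('pics/w72.png');b=cv2.imread('pics/s72.png')
cv2.imwrite('pics/x72.png',cv2.resize(np.vstack([a,b]),None,fx=.71,fy=.71))
E
```

```text
t 78.55 tcp [ 0.4504 -0.3343  0.2411] rot [-179.84    0.47  173.26] F [ 0.18 -0.04 -0.8 ] w 0.0392
w72 [280.44217444 192.96678239]
s72 [413.65637935 175.29580671]
```

View pics/x72.png

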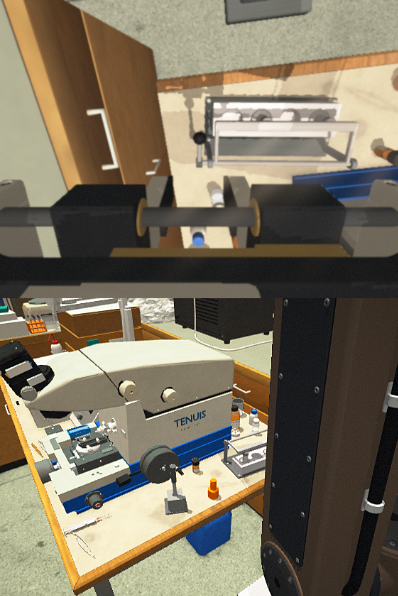

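```bash
python3 - <<'E'
from h import *
for t in [(.43,-.2,.3,173.2),(.40,.0,.33,173),(.38,.2,.33,173)]: go(*t)
E
```

```text
dp [33.9, 129.9, -63.4] yaw rad 0.0004 rows>= 2.4 j6 -80.2 t 78.65
dp [87.2, 325.0, -93.5] yaw rad 0.0039 rows>= 5.6 j6 -80.2 t 78.65
dp [130.7, 521.2, -93.6] yaw rad 0.0039 rows>= 8.7 j6 -80.2 t 78.65
```

Request:
apply_moves:
  commands:
    - {"dp": [10,25,-40],"yaw": 0,"grip": 0.45}
    - {"dp": [20,70,-70],"yaw": 0,"grip": 0.45}
    - {"dp": [34,130,-85],"yaw": 0,"grip": 0.45}
    - {"dp": [45,185,-90],"yaw": 0,"grip": 0.45}
    - {"dp": [45,185,-90],"yaw": 0,"grip": 0.45}
    - {"dp": [45,185,-90],"yaw": 0,"grip": 0.45}

```text
time_s: 79.4
tcp_pos: [0.4252, -0.1438, 0.3251]
eef_rot: [-180.0, -0.1, 173.3]
contact_force: [0.5, -0.8, 0.3]
gripper_width: 0.0398
```

```bash
python3 - <<'E'
from h import *
info();snap('wrist','w73');snap('scene','s73')
a=cv2.imread('pics/w73.png');b=cv2.imread('pics/s73.png')
cv2.imwrite('pics/x73.png',cv2.resize(a[60:330,100:460],(800,600),interpolation=cv2.INTER_CUBIC))
cv2.imwrite('pics/y73.png',b)
go(.39,.2,.33,173)
E
```

```text
t 79.4 tcp [ 0.4252 -0.1438  0.3251] rot [-1.7999e+02 -7.0000e-02  1.7331e+02] F [ 0.51 -0.78  0.34] w 0.0398
dp [76.0, 338.2, -5.0] yaw rad 0.0028 rows>= 5.5 j6 -103.3 t 79.5
```

View pics/x73.png

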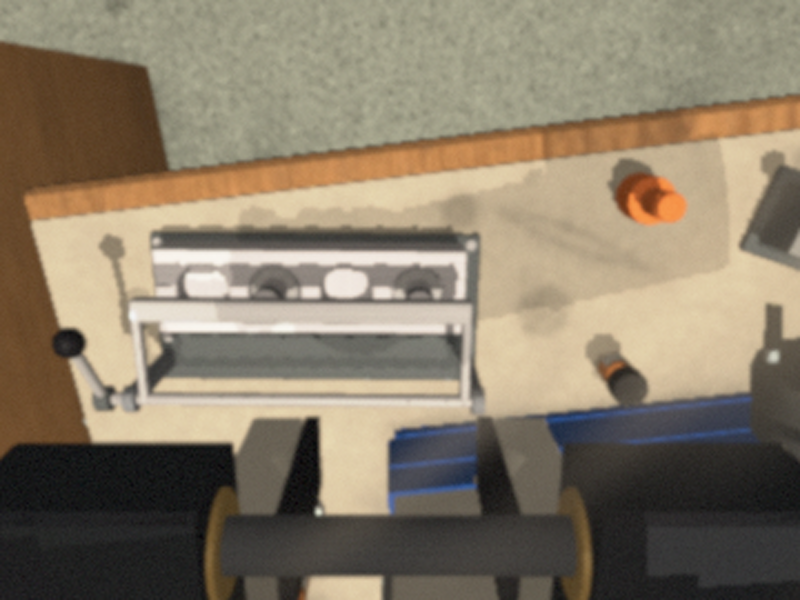

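Request:
apply_moves:
  commands:
    - {"dp": [15,50,-5],"yaw": 0,"grip": 0.45}
    - {"dp": [30,110,-10],"yaw": 0,"grip": 0.45}
    - {"dp": [45,170,-10],"yaw": 0,"grip": 0.45}
    - {"dp": [60,235,-10],"yaw": 0,"grip": 0.45}
    - {"dp": [70,290,-10],"yaw": 0,"grip": 0.45}
    - {"dp": [76,338,-10],"yaw": 0,"grip": 0.45}
    - {"dp": [76,338,-10],"yaw": 0,"grip": 0.45}
    - {"dp": [76,338,-10],"yaw": 0,"grip": 0.45}
    - {"dp": [76,338,-10],"yaw": 0,"grip": 0.45}

```text
time_s: 80.62
tcp_pos: [0.3902, 0.1992, 0.3356]
eef_rot: [-180.0, -0.0, 173.1]
contact_force: [0.2, 0.4, 0.1]
gripper_width: 0.0397
```

```bash
python3 - <<'E'
from h import *
info();snap('wrist','w74');snap('scene','s74')
a=cv2.imread('pics/w74.png');b=cv2.imread('pics/s74.png')
cv2.imwrite('pics/x74.png',cv2.resize(b[150:345,180:440],(800,600),interpolation=cv2.INTER_CUBIC))
ex=np.array([.9927,-.1207]);ey=np.array([.1207,.9927]);c=np.array([.4512,-.205])
n='s74';C=lambda u:((u-[180,150])*800/260).round()
print('knob',C(proj(n,np.r_[c+ex*.009-ey*.126,.118])))
for y in(-.024,.072): print('shoulder/top',C(proj(n,np.r_[c+ey*y,.038])),C(proj(n,np.r_[c+ey*y,.072])))
print('rod',C(proj(n,[.4503,.1363,.147])),C(proj(n,[.4503,.1363,.045])))
E
```

```text
t 80.62 tcp [0.3902 0.1992 0.3356] rot [-1.7998e+02 -1.0000e-02  1.7311e+02] F [0.19 0.36 0.05] w 0.0397
knob [719.  78.]
shoulder/top [608. 205.] [614. 168.]
shoulder/top [505. 241.] [509. 204.]
rod [189. 266.] [200. 389.]
```

View pics/x74.png

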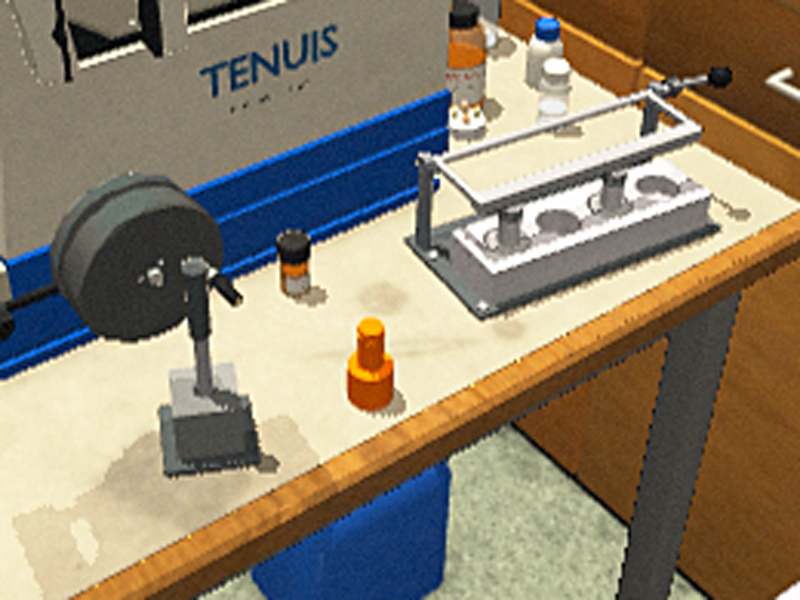

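```bash
python3 -c "
from plant import *
print(close_job())"
```

```text
the job is handed in; nothing more can be done
None
```

I raised the presser and probed bores 1 to 4 as 18, 30, 24 and 12 mm. Then I seated the two stubs that were present, stub_d in bore 2 and stub_a in bore 4, lowered the presser, and handed the job in at about 80 s. There was no verdict.

**Last checks:**
- **Stubs:** each one met its bore floor at the height expected for a flush shoulder, and both looked upright and flush in the pictures.
- **Presser:** it met its stop at about 14 N, and in the wrist and scene pictures the knob sat within about 2 px of where it should be when fully down.
- **Rod:** it stood upright in its stand, with the top near the expected height of 147 mm.
- **Bystanders:** I left the orange look-alike and the vials alone, and nothing in the last picture looked moved.

**What went wrong on the way:**
- **Rod fall:** the rod fell once on release, and I picked it up and put it back in the stand.
- **Failed insertion:** the first try with stub_d pressed the block top at 13 N. I realigned it from the wrist picture and it went in.
- **Knocked stub:** stub_a was knocked aside during the run, so I located it again before picking it up.

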